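# Rake out the plaque's inlay channel with the stylus

## Task

Swing the red-knobbed clamp lever fully down so that it holds the wooden plaque in its jig, then take the red-handled stylus from its wooden stand and draw its ball tip slowly (about 2 cm/s) along the dark channel from the green end to the red end, keeping the tip lightly down in the channel all the way. Then put the stylus back in its wooden stand, upright and fully home; leave the clamp shut, the plaque in the jig, and the brush, jars, pot and cup where they are.

Things in the scene. Friction and masses are not known exactly. Their poses are not given: they have to be found in the camera images.
- clamp (a joint): Swing-down clamp lever of the jig, a steel bar 18 mm wide and 9 mm thick with a red ball knob on its free end. 0 = shut: bar level, its rubber pad on the plaque; grows as the knob swings up and away (1.5 = upright, nearly). A stiff hinge: it stays where it is left; about 2 N at the knob moves it.
- clamp_hinge (a point): Hinge pin of the clamp lever, in the blue bracket at the jig's +y end, 36 mm above the table. Axes: x along the pin (the jig's x axis); at joint value 0 the lever runs from here along -y of the jig and its z is up; the axes turn with the lever.
- clamp_knob (a point): Centre of the red ball knob (diameter 18 mm) on the lever, 72 mm from the hinge pin (3 mm above the bar's centreline). When shut it is 39 mm above the table.
- jig: Fixed plywood clamping jig, base 170 mm (its x) by 290 mm (its y) by 10 mm, with 8 mm high fences round the plaque. Origin on the table, under the centre of the plaque; z up; the clamp bracket (top 46 mm above the table) stands at +y, 134 mm from the origin.
- plaque: Loose wooden plaque 130 (x) x 200 (y) x 18 (z) mm lying in the jig, painted flowers on top, with a dark channel cut in its top: 10 mm wide, 6 mm deep, running straight, slanting, straight. Green marks flank the start end, red marks the far end (near the clamp). Origin: centre of its underside, 10 mm above the table; axes as the jig's.
- seam_0 (a point): Point on the middle of the channel's floor: the green start end (22 mm above the table, 6 mm under the plaque's top). Points 0 to 7 follow the channel's path in order, in straight lines; bends at points 2 and 5. The channel ends 6 mm beyond points 0 and 7.
- seam_1 (a point): Point on the middle of the channel's floor: a point on the first straight (22 mm above the table, 6 mm under the plaque's top). Points 0 to 7 follow the channel's path in order, in straight lines; bends at points 2 and 5. The channel ends 6 mm beyond points 0 and 7.
- seam_2 (a point): Point on the middle of the channel's floor: the first bend (22 mm above the table, 6 mm under the plaque's top). Points 0 to 7 follow the channel's path in order, in straight lines; bends at points 2 and 5. The channel ends 6 mm beyond points 0 and 7.
- seam_3 (a point): Point on the middle of the channel's floor: a point on the slant (22 mm above the table, 6 mm under the plaque's top). Points 0 to 7 follow the channel's path in order, in straight lines; bends at points 2 and 5. The channel ends 6 mm beyond points 0 and 7.
- seam_4 (a point): Point on the middle of the channel's floor: a second point on the slant (22 mm above the table, 6 mm under the plaque's top). Points 0 to 7 follow the channel's path in order, in straight lines; bends at points 2 and 5. The channel ends 6 mm beyond points 0 and 7.
- seam_5 (a point): Point on the middle of the channel's floor: the second bend (22 mm above the table, 6 mm under the plaque's top). Points 0 to 7 follow the channel's path in order, in straight lines; bends at points 2 and 5. The channel ends 6 mm beyond points 0 and 7.
- seam_6 (a point): Point on the middle of the channel's floor: a point on the last straight (22 mm above the table, 6 mm under the plaque's top). Points 0 to 7 follow the channel's path in order, in straight lines; bends at points 2 and 5. The channel ends 6 mm beyond points 0 and 7.
- seam_7 (a point): Point on the middle of the channel's floor: the red far end (22 mm above the table, 6 mm under the plaque's top). Points 0 to 7 follow the channel's path in order, in straight lines; bends at points 2 and 5. The channel ends 6 mm beyond points 0 and 7.
- stylus: Ball-tip stylus with a red handle, 120 mm long, 60 g, hanging upright in the wooden stand. Origin: bottom of the ball tip (ball diameter 5 mm); z points up the shaft. Steel shaft of diameter 8 mm to z = 60 mm, a round collar (diameter 36 mm, z = 60 to 64 mm), then the square handle 16 x 16 mm from z = 64 to 120 mm, its flat faces along x and y. Grip the handle at about z = 94 mm, across two flats.
- stylus_tip (a point): The bottom of the stylus's ball tip (same point as the stylus's origin).
- stylus_stand: Fixed medium-brown wooden block 60 x 60 x 75 mm with a round hole of diameter 21 mm, 66 mm deep, in the middle of its top. Origin: centre of its underside on the table. The stylus's collar rests on the block's top, so its tip is 15 mm above the table.
- brush: Bystander: a brush of the same shape with a blue handle, in a grey plastic stand. Origin at the bottom of its bristles.
- jar_yellow: Bystander: yellow paint jar, diameter 52 mm, 65 mm high. Origin under its centre.
- jar_green: Bystander: green paint jar, diameter 52 mm, 65 mm high. Origin under its centre.
- teal_pot: Bystander: ribbed teal pot, diameter 128 mm, 95 mm high. Origin under its centre.
- water_cup: Bystander: white cup, rim diameter 72 mm, 85 mm high. Origin under its centre.
There are look-alikes about, which are no part of the job. There is more than one size of the plaque; the job needs the smaller.

How it is judged:
By the outcome, as a careful person would: the job done as asked, in the order asked, and still so for the second after the job is handed in, with the robot touching nothing.
It also fails if it takes over 72 s, if anything falls off the work surface, if the arm or the gripper's body presses on something with over 40 N, if the wrist force passes 120 N, or if a joint passes its speed limit or range.

## Robot

A 6-joint arm with a two-finger parallel gripper is mounted at the origin on the work surface. World frame = base frame: x ahead of the robot, y to its left, z up, the work surface at z = 0. Lengths are in m, angles in rad, forces in N, time in s.
With the tool pointing down it reaches from about 0.375 to 0.9 m from the base axis. Payload 3.1 kg.
Tool frame: the origin (TCP) lies midway between the tips of the shut fingers; the grasp point (between the pads) lies 19 mm behind it (pinch_z is the distance from the TCP to the grasp point, in m); y points along the fingers, z is the direction in which the jaws open and shut, and the axes are right-handed (so a half turn about y gives the same grasp; the last joint's range is limited). The gripper opens to 87 mm and grips with 3 to 60 N. Pads are 19 mm wide; open, the fingers measure 117 mm over their backs; the gripper's body (75 mm by 190 mm) begins 51 mm behind the grasp point.
Start: joints at [-1.512, 0.527, 1.433, -0, 1.181, -0.178], TCP at [0.147, -0.608, 0.198] pointing down, gripper open.
Joint ranges: [-3.08, 3.08], [-0.75, 2.2], [0.22, 2.44], [-1.43, 4.57], [0, 2.65], [-2.85, 2.85]. Speed limits (rad/s): [2.79, 2.79, 3.14, 3.14, 3.14, 3.14].

## Interface

Orientations are given as a unit quaternion [x, y, z, w].
In Python, from rig import * gives the robot as it stands.
- The arm moves only by the tool drive_tool, never from a script. Its argument "plan" is a list of rows, each a list of 7 numbers: the shift along the tool's x, y, z in mm, then the turn, a rotation vector about the tool's x, y, z in degrees, then the finger opening in mm, from 0 to 87. A call has 1 to 10 rows; each row is the pose to reach, as a shift and turn from the pose commanded when the call began, along the tool's axes at that moment; what a row does not reach only later rows make up. A row lasts 1/10 s, in which the tool goes at most 50 mm and 8.59 degrees, less where a joint would pass 70% of its speed; a pose out of reach is approached as far as the arm can. A call with a gripper value outside its range is refused whole. The fingers move at their own pace and stop on an object; "newtons" is the grip in N (left out, the last holds). Time passes only in rows, so rows that repeat a pose let the fingers close. It gives the time, the measured TCP pose, the force and the opening at its end, in the units of the state.
- get_obs(): the state, without advancing time (a new reading comes with each control period).
- camera(name): name is "scene" or "top" or "wrist"; returns the picture (480x640x3 uint8, blue, green, red); there is no depth.
- get_calibration(name): a dict with "fx", "fy", "cx", "cy" (pixels), "origin" and "rotation" of the camera in the world; the wrist camera has in their place "tool_from_camera" (4x4, takes a point from camera to tool coordinates, whose origin is the TCP and whose axes are the tool frame's). Camera axes: x right, y down, z forward; pixel columns grow to the right and rows downward; lengths in m; the calibration is good to about 2 mm. A picture is of the moment at which its call begins: read the wrist's pose just before it. get_calibration takes no time and is no camera call.
- hand_in(): hands the job in, once; it reports no verdict.
Trained networks look in the newest picture that a camera, given by its name, has taken for a name from the list of things; names that differ only in an ending like _2 or _b are one class to them, and where a whole thing is asked for, a point or a joint stands for the part that bears it (a point fixed in the world has none). Each returns a list of dicts, best first, with "conf" (0 to 1); they miss things now and then, are a little off and sometimes report something else, mostly with a low value. They report only what shows in the picture. A call takes as long as a camera call. They do not tell look-alikes from the thing itself.
- spot_in(camera, target): "location" ([column, row] in pixels, amid what is visible of it).
- mark_of(camera, target): "location" ([column, row] in pixels: a listed point, or the origin of a listed thing).
The state is a dict: "time": time; "q": joint angles; "joint_velocities": joint speeds; "joint_torque": joint torques, N m; "position": TCP position; "tool_rot": TCP orientation; "ft_force": force on the tool from outside, world axes, zero at the start; "moment": the same for the moment, N m; "grip_width": finger opening in m.
Only numpy, scipy, OpenCV 4.12 (cv2) and the standard library are available. Lean on these libraries where they do the work, as an engineer would, in place of code of your own. Each camera call takes 0.05 s, during which the arm holds its last target. There are 200 camera calls.

## Working session

There is one attempt and no reset: what is moved stays moved. The work goes in short steps, Python scripts to look and compute and a tool call to move; the robot and the scene stay as the last step left them, time stands still between calls to the robot, and variables do not carry over. Pictures are saved under pics/ and viewed, about 8 in all and at most 12, crops included, and the job is handed in when it is done.

Besides the shell and the picture viewer there is one more tool, called after ">>>" as name(argument=value, ...) on one line, values as JSON. drive_tool: Moves the arm, as the interface text tells. Its arguments: {"type":"object","properties":{"plan":{"type":"array","items":{"type":"array","items":{"type":"number"}}},"newtons":{"type":"number"}},"required":["plan"]}

```bash
mkdir -p pics; ls; python3 - <<'E'
from rig import *
import cv2,numpy as np
o=get_obs();print({k:np.round(v,3) for k,v in o.items()})
for c in("scene","top"):
    cv2.imwrite(f"pics/{c}0.png",camera(c)); k=get_calibration(c);print(c,{a:np.round(b,4).tolist() for a,b in k.items()})
    for t in("jig","plaque","clamp_knob","clamp_hinge","stylus","stylus_stand","brush","seam_0","seam_7","teal_pot","water_cup","jar_yellow","jar_green"):
        print(t,[(np.round(d["location"]).tolist(),round(d["conf"],2)) for d in mark_of(c,t)][:4])
print(np.round(get_calibration("wrist")["tool_from_camera"],4).tolist(),get_calibration("wrist")["fx"])
print(get_obs()["time"])
E
```

```text
pics
{'time': np.float64(0.0), 'q': array([-1.512,  0.528,  1.434, -0.   ,  1.181, -0.178]), 'joint_velocities': array([ 0.002, -0.001, -0.   , -0.   ,  0.   ,  0.002]), 'joint_torque': array([ 2.0000e-03, -4.4004e+01, -1.7659e+01,  6.4000e-02,  5.8000e-02,
       -0.0000e+00]), 'position': array([ 0.147, -0.607,  0.197]), 'tool_rot': array([-0.083,  0.703, -0.701,  0.084]), 'ft_force': array([-0.209, -0.078,  0.012]), 'moment': array([ 0.008, -0.051,  0.005]), 'grip_width': np.float64(0.087)}
scene {'fx': 539.7112, 'fy': 539.7112, 'cx': 324.5403, 'cy': 246.2697, 'origin': [1.0917, 0.7411, 0.8388], 'rotation': [0.3178, 0.8433, -0.403, -0.1593]}
jig []
plaque [([276.0, 292.0], 0.82), ([493.0, 272.0], 0.61)]
clamp_knob [([303.0, 283.0], 0.85)]
clamp_hinge [([321.0, 311.0], 0.8)]
stylus []
stylus_stand [([245.0, 207.0], 0.55), ([299.0, 284.0], 0.38)]
brush []
seam_0 [([278.0, 298.0], 0.97), ([469.0, 271.0], 0.96), ([266.0, 274.0], 0.93), ([256.0, 270.0], 0.91)]
seam_7 [([278.0, 298.0], 0.97), ([469.0, 271.0], 0.96), ([266.0, 274.0], 0.93), ([256.0, 270.0], 0.91)]
teal_pot [([395.0, 431.
[... 536 characters left out ...]
6.0, 234.0], 0.66)]
stylus_stand [([426.0, 236.0], 0.84), ([315.0, 190.0], 0.7)]
brush [([225.0, 233.0], 0.72), ([469.0, 167.0], 0.67), ([316.0, 184.0], 0.46)]
seam_0 [([222.0, 325.0], 0.97), ([324.0, 191.0], 0.94), ([319.0, 184.0], 0.9), ([237.0, 308.0], 0.88)]
seam_7 [([222.0, 325.0], 0.97), ([324.0, 191.0], 0.94), ([319.0, 184.0], 0.9), ([237.0, 308.0], 0.88)]
teal_pot [([182.0, 174.0], 0.71), ([220.0, 159.0], 0.49)]
water_cup [([466.0, 166.0], 0.91)]
jar_yellow [([426.0, 237.0], 0.62), ([220.0, 155.0], 0.59)]
jar_green [([426.0, 155.0], 0.7)]
[[0.0001, 0.9533, 0.3021, -0.0844], [0.0008, -0.3021, 0.9533, -0.1873], [1.0, 0.0001, -0.0008, 0.0001], [0.0, 0.0, 0.0, 1.0]] 391.2840707964426
1.4
```

```bash
python3 -c "
import cv2
a=cv2.imread('pics/top0.png');cv2.imwrite('pics/top1.png',cv2.resize(a[110:380,150:510],None,fx=2.2,fy=2.2,interpolation=2))"
```

```text
(no output)
```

View pics/top1.png

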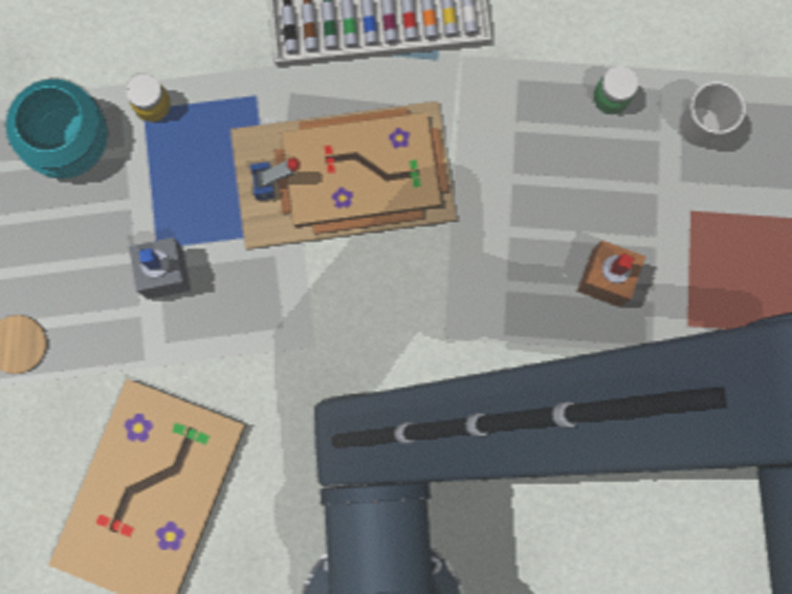

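View pics/scene0.png

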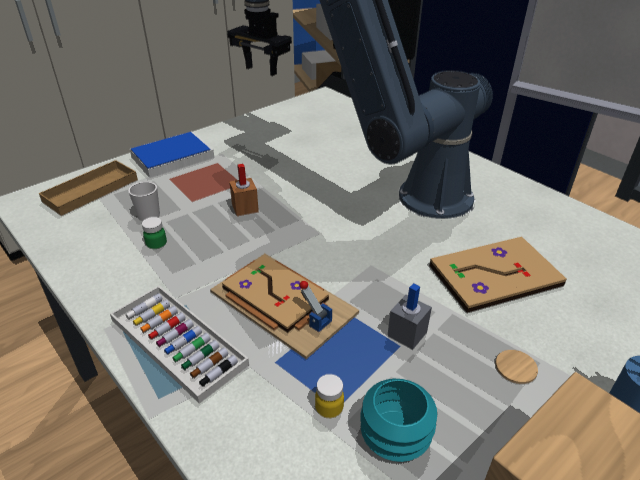

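Top view: the jigged plaque is at about (316,187) with its clamp to its left. A larger loose plaque lies at (220,334) with no jig, so it is the look-alike. The red stylus in the brown block is at (430,232), and the blue brush in the grey block is at (224,230). Next I compute coarse positions.

```bash
cat > h.py <<'E'
from rig import *
import cv2,numpy as np
from scipy.spatial.transform import Rotation as R
def cam(c,o=None):
    k=get_calibration(c)
    if c=="wrist":
        o=o or get_obs(); T=np.array(k["tool_from_camera"]); Rt=R.from_quat(o["tool_rot"]).as_matrix()
        return k,Rt@T[:3,:3],Rt@T[:3,3]+o["position"]
    return k,R.from_quat(k["rotation"]).as_matrix(),np.array(k["origin"])
def ray(c,uv,z,o=None):
    k,M,p=cam(c,o); d=M@[(uv[0]-k["cx"])/k["fx"],(uv[1]-k["cy"])/k["fy"],1]
    return p+d*(z-p[2])/d[2]
def proj(c,X,o=None):
    k,M,p=cam(c,o); x=M.T@(np.array(X)-p); return np.array([k["cx"]+k["fx"]*x[0]/x[2],k["cy"]+k["fy"]*x[1]/x[2]])
# tool pointing along y: 'down' orientation with jaw (tool z) along heading a in xy
def down(a,tilt=0):
    y=np.array([0,0,-1.]); z=np.array([np.cos(a),np.sin(a),0]); x=np.cross(y,z); return R.from_matrix(np.c_[x,y,z])
def go(P,Q,o=None,cmd=None):
    o=o or get_obs(); R0=R.from_quat(o["tool_rot"]); d=R0.inv().apply(np.array(P)-o["position"])*1e3
    w=(R0.inv()*Q).as_rotvec(degrees=True); print("shift",np.round(d,1),"turn",np.round(w,2))
E
python3 - <<'E'
from h import *
f=lambda u,v:(150+u/2.2,110+v/2.2)
for n,uv,z in [("base",(370,422),0),("stylus top",(624,262),.135),("stand c",(606,280),.0),("collar",(616,268),.079),("s0",(417,177),.028),("bend2",(391,178),.028),("bend5",(355,156),.028),("s7",(329,158),.028),("knob",(293,163),.08),("hinge",(264,182),.036),("jigTL",(231,130),.01),("jigTR",(440,102),.01),("jigBR",(457,219),.01),("jigBL",(246,248),.01),("bigTL",(128,378),.018),("bigTR",(250,425),.018)]:
    print(n,np.round(ray("top",f(*uv),z),3))
o=get_obs();print(R.from_quat(o["tool_rot"]).as_matrix().round(3))
E
```

```text
base [0.25  0.016 0.   ]
stylus top [ 0.439 -0.3    0.135]
stand c [ 0.439 -0.305  0.   ]
collar [ 0.441 -0.302  0.079]
s0 [ 0.577 -0.05   0.028]
bend2 [ 0.576 -0.014  0.028]
bend5 [0.607 0.034 0.028]
s7 [0.605 0.069 0.028]
knob [0.584 0.115 0.08 ]
hinge [0.57  0.157 0.036]
jigTL [0.651 0.205 0.01 ]
jigTR [ 0.689 -0.084  0.01 ]
jigBR [ 0.523 -0.104  0.01 ]
jigBL [0.485 0.183 0.01 ]
bigTL [0.309 0.337 0.018]
bigTR [0.246 0.174 0.018]
[[-0.972 -0.     0.235]
 [-0.235 -0.    -0.972]
 [ 0.    -1.     0.   ]]
```

```bash
python3 - <<'E'
from h import *
go([.58,.06,.20],down(.13))
E
```

```text
shift [-577.9   -2.3 -547.2] turn [ -0.   -83.88   0.  ]
```

>>> drive_tool(plan=[[-578,-2,-547,0,-84,0,0],[-578,-2,-547,0,-84,0,0],[-578,-2,-547,0,-84,0,0],[-578,-2,-547,0,-84,0,0],[-578,-2,-547,0,-84,0,0],[-578,-2,-547,0,-84,0,0],[-578,-2,-547,0,-84,0,0],[-578,-2,-547,0,-84,0,0],[-578,-2,-547,0,-84,0,0],[-578,-2,-547,0,-84,0,0]], newtons=20)

```text
time: 2.4
position: [0.42, -0.1867, 0.1994]
tool_rot: [-0.533, 0.464, -0.465, 0.533]
ft_force: [0.1, 0.8, -0.7]
grip_width: 0.0149
```

```bash
python3 - <<'E'
from h import *
go([.58,.06,.20],down(.13)); print(get_obs()["time"])
E
```

```text
shift [-222.5   -0.7  192.2] turn [-0.05  0.41  0.05]
2.4
```

>>> drive_tool(plan=[[-222,0,192,0,0.4,0,0],[-222,0,192,0,0.4,0,0],[-222,0,192,0,0.4,0,0],[-222,0,192,0,0.4,0,0],[-222,0,192,0,0.4,0,0],[-222,0,192,0,0.4,0,0],[-222,0,192,0,0.4,0,0],[-222,0,192,0,0.4,0,0]])

```text
time: 3.2
position: [0.5801, 0.058, 0.1987]
tool_rot: [0.531, -0.467, 0.467, -0.531]
ft_force: [0.3, -0.1, 0.1]
grip_width: 0.0005
```

```bash
python3 - <<'E'
from h import *
o=get_obs();print(o["time"],o["position"].round(4),o["q"].round(2))
im=camera("wrist");cv2.imwrite("pics/w1.png",im)
for t in("plaque","clamp_knob","clamp_hinge"):print(t,[(np.round(d["location"]).tolist(),round(d["conf"],2)) for d in mark_of("wrist",t)][:3])
for i in range(8):
    print(i,[(np.round(d["location"]).tolist(),round(d["conf"],2),ray("wrist",d["location"],.022,o)[:2].round(3).tolist()) for d in mark_of("wrist",f"seam_{i}")][:8]) if i in(0,7) else 0
E
```

```text
3.2 [0.5801 0.058  0.1987] [-0.09  0.47  1.54 -0.    1.13 -0.22]
plaque [([330.0, 239.0], 0.67)]
clamp_knob [([328.0, 158.0], 0.74)]
clamp_hinge [([331.0, 94.0], 0.63)]
0 [([310.0, 290.0], 0.83, [0.578, -0.028]), ([314.0, 271.0], 0.8, [0.579, -0.008]), ([350.0, 238.0], 0.75, [0.61, 0.031]), ([354.0, 218.0], 0.69, [0.61, 0.052]), ([313.0, 306.0], 0.65, [0.583, -0.046]), ([333.0, 248.0], 0.62, [0.595, 0.019]), ([349.0, 202.0], 0.57, [0.604, 0.067])]
7 [([310.0, 290.0], 0.83, [0.578, -0.028]), ([314.0, 271.0], 0.8, [0.579, -0.008]), ([350.0, 238.0], 0.75, [0.61, 0.031]), ([354.0, 218.0], 0.69, [0.61, 0.052]), ([313.0, 306.0], 0.65, [0.583, -0.046]), ([333.0, 248.0], 0.62, [0.595, 0.019]), ([349.0, 202.0], 0.57, [0.604, 0.067])]
```

View pics/w1.png

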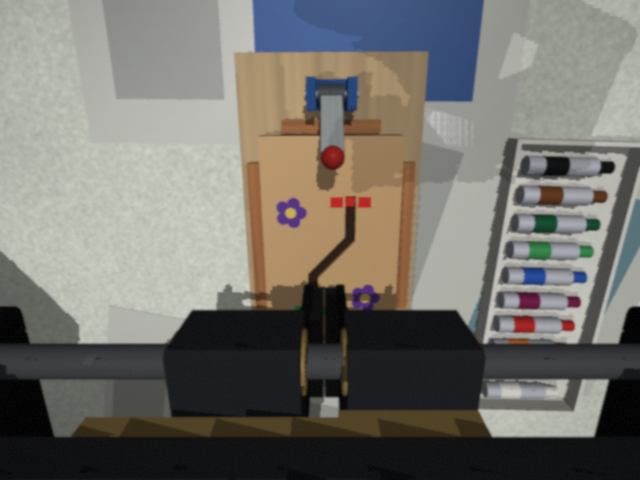

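Wrist view shows the jig with the plaque. The red knob is at (332,157), the hinge bracket at (331,92), the red channel end at (350,202), and the bends at about (351,238) and (313,275). Next I solve for the lever angle.

```bash
python3 - <<'E'
from h import *
o=get_obs()
h=ray("wrist",(331.5,93),.036,o); print("hinge",h.round(4))
yaw=np.radians(7.5)
for uvs in [((236,52),(251,280)),((427,52),(413,250))]:
    a,b=[ray("wrist",u,.010,o) for u in uvs]; print("edge",a.round(3),b.round(3),np.degrees(np.arctan2(*(b-a)[:2])).round(2))
# plaque edges
for uvs in [((260,136),(266,300)),((403,136),(398,300))]:
    a,b=[ray("wrist",u,.028,o) for u in uvs]; print("pl",a.round(3),b.round(3),np.degrees(np.arctan2(*(b-a)[:2])).round(2))
ey=np.array([-np.sin(yaw),np.cos(yaw),0]);ez=np.array([0,0,1.])
for th in np.arange(0,1.6,.1):
    k=h+72e-3*(-ey*np.cos(th)+ez*np.sin(th)); print(round(th,1),proj("wrist",k,o).round(1),proj("top",k).round(1),proj("scene",k).round(1))
for u in ((350,197),(351,238),(313,275)): print(ray("wrist",u,.025,o).round(4))
E
```

```text
hinge [0.5745 0.1577 0.036 ]
edge [0.487 0.182 0.01 ] [ 0.515 -0.033  0.01 ] 172.69
edge [0.654 0.203 0.01 ] [0.676 0.021 0.01 ] 172.84
pl [0.516 0.115 0.028] [ 0.534 -0.044  0.028] 173.6
pl [0.642 0.13  0.028] [ 0.666 -0.028  0.028] 171.26
0.0 [331.7 178.7] [293.8 188. ] [293.6 298.1]
0.1 [331.8 179.6] [293.5 187.4] [293.7 295.7]
0.2 [332.  179.6] [293.  186.8] [293.9 293.5]
0.3 [332.1 178.8] [292.3 186.3] [294.5 291.5]
0.4 [332.3 177.1] [291.3 185.8] [295.3 289.7]
0.5 [332.5 174.4] [290.1 185.3] [296.3 288.1]
0.6 [332.6 170.7] [288.7 184.9] [297.6 286.8]
0.7 [332.8 166. ] [287.1 184.6] [299.1 285.7]
0.8 [332.9 160.3] [285.3 184.3] [300.8 284.9]
0.9 [333.1 153.5] [283.3 184.1] [302.7 284.3]
1.0 [333.2 145.8] [281.2 184. ] [304.8 284.1]
1.1 [333.3 137.1] [278.9 184. ] [307.1 284.2]
1.2 [333.4 127.6] [276.5 184. ] [309.5 284.6]
1.3 [333.5 117.4] [274.1 184.1] [312.  285.3]
1.4 [333.5 106.5] [271.5 184.3] [314.7 286.3]
1.5 [333.5  95.2] [269.  184.6] [317.4 287.6]
[0.6036 0.0698 0.025 ]
[0.6103 0.0301 0.025 ]
[ 0.5782 -0.0128  0.025 ]
```

```bash
python3 - <<'E'
from h import *
go([.5806,.110,.115],down(.126))
E
```

```text
shift [-53.6  84.1   7.6] turn [ 0.01 -0.17  0.  ]
```

>>> drive_tool(plan=[[-54,0,8,0,0,0,0],[-54,30,8,0,0,0,0],[-54,70,8,0,0,0,0],[-54,90,8,0,0,0,0],[-54,98,8,0,0,0,0],[-51,104,8,0,0,0,0],[-47,109,8,0,0,0,0],[-43,115,8,0,0,0,0],[-39,121,8,0,0,0,0],[-39,121,8,0,0,0,0]], newtons=30)

```text
time: 4.5
position: [0.5831, 0.096, 0.0776]
tool_rot: [0.53, -0.468, 0.468, -0.53]
ft_force: [-0.9, 0.2, 0.9]
grip_width: 0.0003
```

```bash
python3 - <<'E'
from h import *
go([.583,.087,.047],down(.126))
print(get_obs()["ft_force"])
camera("top");print([(np.round(d["location"]).tolist(),round(d["conf"],2)) for d in mark_of("top","clamp_knob")][:3])
cv2.imwrite("pics/w2.png",camera("wrist"))
E
```

```text
shift [ 8.9 30.6 -1.2] turn [ 0.03 -0.11  0.  ]
[-0.91825807  0.20301741  0.87724839]
[([322.0, 186.0], 0.72)]
```

View pics/w2.png

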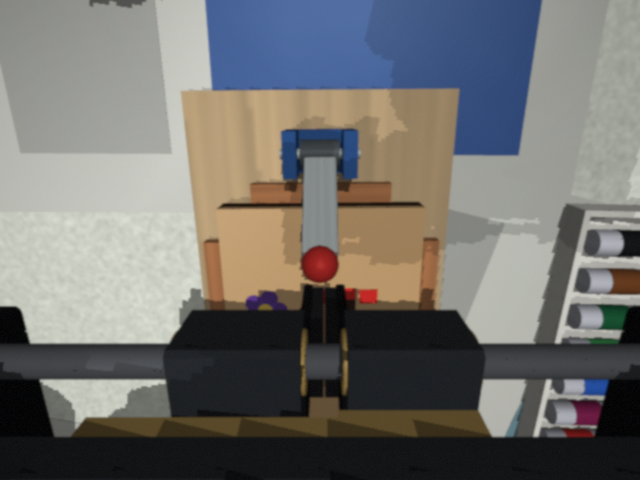

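Wrist view: knob at (320,264), fingertips on or just in front of it, bar still seen from above. I compute the lever angle from the knob pixel.

```bash
python3 - <<'E'
from h import *
o=get_obs();print(o["position"],proj("wrist",[.5745,.1577,.036],o))
h=np.array([.5745,.1577,.036]);yaw=.126
ey=np.array([-np.sin(yaw),np.cos(yaw),0]);ez=np.array([0,0,1.])
for th in np.arange(0,1,.1):
    k=h+72e-3*(-ey*np.cos(th)+ez*np.sin(th)); print(round(th,1),k.round(3),proj("wrist",k,o).round(1))
print(proj("wrist",o["position"],o))
E
```

```text
[0.5834327  0.09675448 0.07828353] [320.08703145 155.66858013]
0.0 [0.584 0.086 0.036] [320.5 271.7]
0.1 [0.584 0.087 0.043] [320.5 275.6]
0.2 [0.583 0.088 0.05 ] [320.4 278.5]
0.3 [0.583 0.089 0.057] [320.3 280.5]
0.4 [0.583 0.092 0.064] [320.2 281.3]
0.5 [0.582 0.095 0.071] [320.  280.8]
0.6 [0.582 0.099 0.077] [319.9 278.9]
0.7 [0.581 0.103 0.082] [319.8 275.4]
0.8 [0.581 0.108 0.088] [319.6 270.3]
0.9 [0.58  0.113 0.092] [319.5 263.5]
[322.21215428 283.93381408]
```

```bash
python3 - <<'E'
import cv2,numpy as np
for f,b in(("w1",(120,190,300,360)),("w2",(230,290,290,345))):
    a=cv2.imread(f"pics/{f}.png").astype(int);m=(a[...,2]>70)&(a[...,1]<a[...,2]*.45)&(a[...,0]<a[...,2]*.45)
    s=np.zeros_like(m);s[b[0]:b[1],b[2]:b[3]]=1;m&=s
    n,l,st,c=cv2.connectedComponentsWithStats(m.astype(np.uint8));i=1+st[1:,4].argmax();print(f,st[i],c[i])
    ys,xs=np.where(l==i)
    for y in range(ys.min(),ys.max()+1,3):print(y,xs[ys==y].min(),xs[ys==y].max(),end="; ")
    print()
E
```

```text
w1 [321 146  23  23 389] [332.05912596 157.15681234]
146 331 334; 149 326 339; 152 323 342; 155 322 342; 158 321 342; 161 322 342; 164 324 340; 167 327 337; 
w2 [302 247  36  35 983] [319.44455748 263.96134283]
247 315 324; 250 310 330; 253 306 333; 256 304 335; 259 303 336; 262 302 336; 265 302 337; 268 303 336; 271 304 335; 274 305 334; 277 308 331; 280 313 326;
```

The lever has not moved: the knob is still about 0.092 m up and the fingers slid past in front of it. I redo the push further toward the hinge.

>>> drive_tool(plan=[[0,-36,-1,0,0,0,0],[-19,-36,-1,0,0,0,0],[-19,-30,-1,0,0,0,0],[-19,-22,-1,0,0,0,0],[-17,-18,-1,0,0,0,0],[-15,-14,-1,0,0,0,0],[-11,-9,-1,0,0,0,0],[-8,-5,-1,0,0,0,0],[-4,0,-1,0,0,0,0],[-2,2,-1,0,0,0,0]])

```text
time: 5.65
position: [0.5818, 0.098, 0.0753]
tool_rot: [0.53, -0.468, 0.468, -0.53]
ft_force: [-0.3, -0.7, -0.2]
grip_width: 0.0004
```

```bash
python3 - <<'E'
from h import *
o=get_obs();print(o["position"],o["ft_force"])
a=camera("wrist").astype(int);cv2.imwrite("pics/w3.png",a)
m=(a[...,2]>70)&(a[...,1]<a[...,2]*.45)&(a[...,0]<a[...,2]*.45);m[:,:285]=0;m[:,350:]=0;m[:200]=0
n,l,st,c=cv2.connectedComponentsWithStats(m.astype(np.uint8));print(st[1:],c[1:])
E
```

```text
[0.58176722 0.09797675 0.07533572] [-0.32577819 -0.68136572 -0.18760944]
[[ 305  252   36   36 1012]
 [ 346  293    4   11   39]] [[322.24209486 269.37747036]
 [347.61538462 297.43589744]][ WARN:0@1.108] global loadsave.cpp:1063 imwrite_ Unsupported depth image for selected encoder is fallbacked to CV_8U.
```

```bash
python3 - <<'E'
from h import *
o=get_obs();k,M,p=cam("wrist",o)
h=np.array([.5745,.1577,.036]);yaw=.126
ey=np.array([-np.sin(yaw),np.cos(yaw),0]);ez=np.array([0,0,1.])
for th in np.arange(0,1,.1):
    X=h+72e-3*(-ey*np.cos(th)+ez*np.sin(th)); print(round(th,1),X.round(3),proj("wrist",X,o).round(1),"diam",(391*18e-3/(M.T@(X-p))[2]).round(1))
print("hinge",proj("wrist",h,o))
cv2.imwrite("pics/w3b.png",cv2.resize(cv2.imread("pics/w3.png")[100:360,180:460],None,fx=2,fy=2))
E
```

```text
0.0 [0.584 0.086 0.036] [323.1 275.4] diam 28.7
0.1 [0.584 0.087 0.043] [323.1 279.5] diam 29.6
0.2 [0.583 0.088 0.05 ] [323.  282.6] diam 30.5
0.3 [0.583 0.089 0.057] [323.  284.7] diam 31.5
0.4 [0.583 0.092 0.064] [323.  285.6] diam 32.5
0.5 [0.582 0.095 0.071] [322.9 285.3] diam 33.6
0.6 [0.582 0.099 0.077] [322.9 283.5] diam 34.8
0.7 [0.581 0.103 0.082] [322.8 280.2] diam 36.0
0.8 [0.581 0.108 0.088] [322.8 275.2] diam 37.2
0.9 [0.58  0.113 0.092] [322.7 268.4] diam 38.5
hinge [322.82456924 158.51101546]
```

View pics/w3b.png

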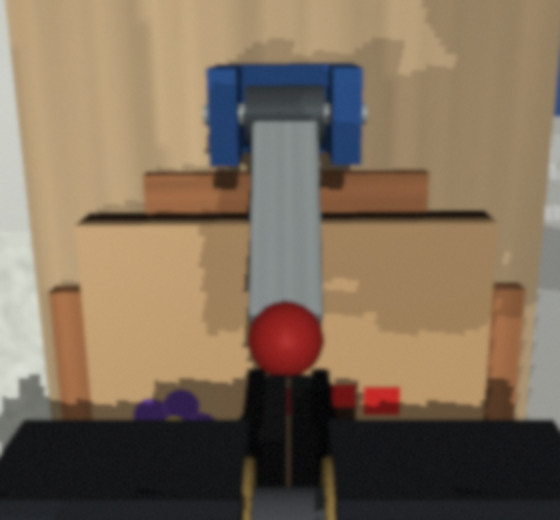

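The knob is still at about (322,269) with the lever near 0.85, and the fingers are in front of it again. This time I go further toward the hinge, behind the ball, settle there, and come down slowly watching the force.

>>> drive_tool(plan=[[0,-45,0,0,0,0,0],[0,-45,0,0,0,0,0],[-26,-45,0,0,0,0,0],[-26,-45,0,0,0,0,0],[-26,-30,0,0,0,0,0],[-26,-24,0,0,0,0,0],[-26,-20,0,0,0,0,0],[-26,-18,0,0,0,0,0],[-26,-18,0,0,0,0,0]])

```text
time: 6.6
position: [0.5787, 0.1242, 0.0938]
tool_rot: [0.53, -0.468, 0.468, -0.53]
ft_force: [-0.7, 0.4, 0.6]
grip_width: 0.0004
```

```bash
python3 - <<'E'
from h import *
o=get_obs();print(o["position"],o["ft_force"])
a=camera("wrist");cv2.imwrite("pics/w4.png",a);a=a.astype(int)
m=(a[...,2]>70)&(a[...,1]<a[...,2]*.45)&(a[...,0]<a[...,2]*.45);m[:,:285]=0;m[:,350:]=0;m[:200]=0
n,l,st,c=cv2.connectedComponentsWithStats(m.astype(np.uint8));print(st[1:],c[1:]);print(proj("wrist",o["position"],o))
E
```

```text
[0.57867242 0.1242138  0.09377129] [-0.67670654  0.4209057   0.60128894]
[] []
[322.21241164 283.93362347]
```

>>> drive_tool(plan=[[0,4,0,0,0,0,0],[2,8,0,0,0,0,0],[4,12,0,0,0,0,0],[7,16,0,0,0,0,0],[11,20,0,0,0,0,0],[14,24,0,0,0,0,0],[17,28,0,0,0,0,0],[19,32,0,0,0,0,0],[21,36,0,0,0,0,0]])

```text
time: 7.55
position: [0.5824, 0.1026, 0.0583]
tool_rot: [-0.53, 0.467, -0.469, 0.531]
ft_force: [0.6, -2.4, 4.1]
grip_width: 0.0004
```

```bash
python3 - <<'E'
from h import *
o=get_obs();print(o["position"],o["ft_force"],proj("wrist",[.5745,.159,.036],o))
a=camera("wrist");cv2.imwrite("pics/w5.png",cv2.resize(a[100:360,180:460],None,fx=2,fy=2))
E
```

```text
[0.58244352 0.10261625 0.0583455 ] [ 0.56437237 -2.38667037  4.08337681] [320.5086985  168.19836492]
```

View pics/w5.png

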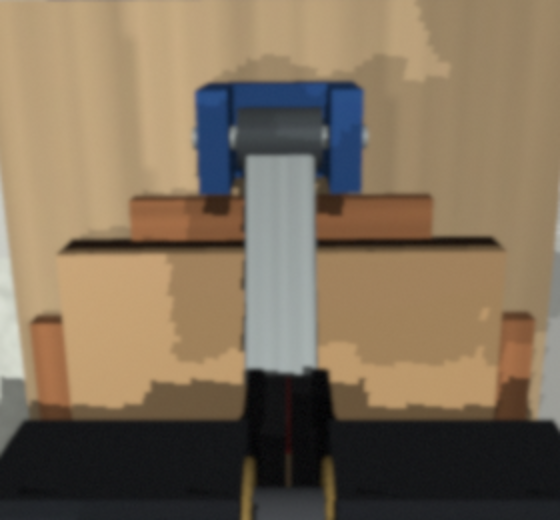

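The bar is now low and the fingers press it with about 4 N, the knob hidden beneath. I continue down.

>>> drive_tool(plan=[[2,4,0,0,0,0,0],[3,8,0,0,0,0,0],[3,11,0,0,0,0,0],[3,14,0,0,0,0,0],[3,15,0,0,0,0,0],[3,16,0,0,0,0,0]])

```text
time: 8.2
position: [0.5812, 0.101, 0.0417]
tool_rot: [0.53, -0.468, 0.467, -0.53]
ft_force: [-0.7, -0.2, 2.1]
grip_width: 0.0003
```

>>> drive_tool(plan=[[0,1,0,0,0,0,0],[0,2,0,0,0,0,0],[0,3,0,0,0,0,0],[0,3,0,0,0,0,0]])

```text
time: 8.6
position: [0.5816, 0.1007, 0.0389]
tool_rot: [0.53, -0.468, 0.468, -0.53]
ft_force: [-0.6, 0.6, 0.2]
grip_width: 0.0002
```

>>> drive_tool(plan=[[0,1,0,0,0,0,0],[0,2,0,0,0,0,0],[0,2,0,0,0,0,0]])

```text
time: 8.9
position: [0.5818, 0.1006, 0.0369]
tool_rot: [-0.53, 0.468, -0.468, 0.53]
ft_force: [0.8, -0.1, 1.3]
grip_width: 0.0006
```

```bash
python3 - <<'E'
from h import *
o=get_obs();print(o["position"],o["ft_force"])
a=camera("wrist");cv2.imwrite("pics/w6.png",cv2.resize(a[100:360,180:460],None,fx=2,fy=2))
b=camera("scene");cv2.imwrite("pics/s6.png",cv2.resize(b[220:380,200:400],None,fx=3,fy=3,interpolation=2))
E
```

```text
[0.58177021 0.10064264 0.03689481] [ 0.76245564 -0.10473733  1.31035578]
```

View pics/s6.png

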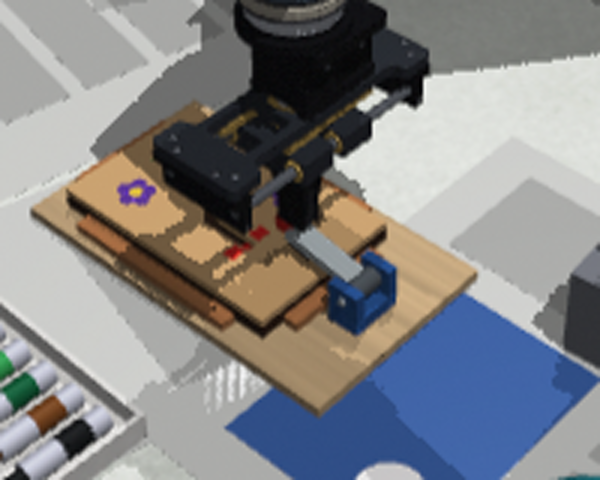

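>>> drive_tool(plan=[[0,1,0,0,0,0,0],[0,2,0,0,0,0,0],[0,3,0,0,0,0,0],[0,3,0,0,0,0,0]])

```text
time: 9.4
position: [0.5818, 0.1007, 0.0339]
tool_rot: [-0.53, 0.468, -0.468, 0.53]
ft_force: [0.4, -0.2, 1.8]
grip_width: 0.0003
```

The tip is now lower than the shut bar's top should allow, so I lift and look.

>>> drive_tool(plan=[[0,-50,0,0,0,0,0],[0,-100,0,0,0,0,0],[0,-130,0,0,0,0,0],[0,-130,0,0,0,0,0]])

```text
time: 9.8
position: [0.5852, 0.1009, 0.1689]
tool_rot: [-0.528, 0.465, -0.47, 0.533]
ft_force: [1.5, 0.7, 0.1]
grip_width: 0.0007
```

```bash
python3 - <<'E'
from h import *
o=get_obs();print(o["position"],o["ft_force"])
a=camera("wrist");cv2.imwrite("pics/w7.png",cv2.resize(a[60:320,180:460],None,fx=2,fy=2));a=a.astype(int)
m=(a[...,2]>70)&(a[...,1]<a[...,2]*.45)&(a[...,0]<a[...,2]*.45)
n,l,st,c=cv2.connectedComponentsWithStats(m.astype(np.uint8));print([(s[:4],q) for s,q in zip(st[1:],c[1:]) if s[4]>100])
h=np.array([.5745,.159,.036]);yaw=.126
ey=np.array([-np.sin(yaw),np.cos(yaw),0]);ez=np.array([0,0,1.])
for th in np.arange(0,1,.1):
    X=h+72e-3*(-ey*np.cos(th)+ez*np.sin(th)); print(round(th,1),X.round(3),proj("wrist",X,o).round(1),end="; ")
E
```

```text
[0.58524954 0.10086813 0.16892851] [1.54652999 0.7215277  0.11718975]
[(array([307, 229,  20,  19], dtype=int32), array([316.80528053, 237.99669967])), (array([317, 251,  13,   9], dtype=int32), array([323.32432432, 254.91891892])), (array([347, 251,  12,   9], dtype=int32), array([352.5, 255. ]))]
0.0 [0.584 0.088 0.036] [317.2 234. ]; 0.1 [0.584 0.088 0.043] [317.2 236.1]; 0.2 [0.583 0.089 0.05 ] [317.1 237.4]; 0.3 [0.583 0.091 0.057] [317.1 237.8]; 0.4 [0.583 0.093 0.064] [317.  237.4]; 0.5 [0.582 0.096 0.071] [316.9 236. ]; 0.6 [0.582 0.1   0.077] [316.9 233.6]; 0.7 [0.581 0.104 0.082] [316.8 230.2]; 0.8 [0.581 0.109 0.088] [316.7 225.6]; 0.9 [0.58  0.115 0.092] [316.6 220. ];
```

View pics/w7.png

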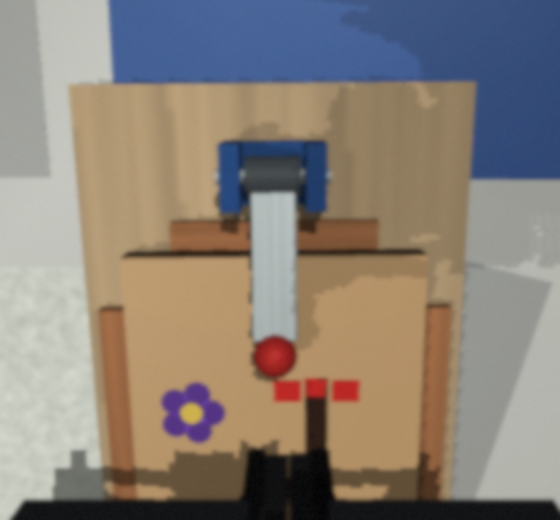

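The bar now looks nearly level, with the knob at full-image (317,238), but wrist rows barely separate the angles. I check with the scene camera.

```bash
python3 - <<'E'
from h import *
h=np.array([.5745,.159,.036]);yaw=.126
ey=np.array([-np.sin(yaw),np.cos(yaw),0]);ez=np.array([0,0,1.])
for c in("scene","top"):
    a=camera(c);a0=a;a=a.astype(int)
    m=(a[...,2]>70)&(a[...,1]<a[...,2]*.45)&(a[...,0]<a[...,2]*.45)
    n,l,st,q=cv2.connectedComponentsWithStats(m.astype(np.uint8));print(c,[(s.tolist(),w.round(1).tolist()) for s,w in zip(st[1:],q[1:]) if s[4]>5])
    for th in (0,.042,.1,.2,.3,.5,.88):
        X=h+72e-3*(-ey*np.cos(th)+ez*np.sin(th)); print(th,proj(c,X).round(1),end="; ")
    print("hinge",proj(c,h))
cv2.imwrite("pics/s7.png",cv2.resize(camera("scene")[230:350,220:380],None,fx=5,fy=5,interpolation=2))
E
```

```text
scene [([238, 164, 8, 21, 122], [241.7, 174.0]), ([514, 263, 7, 4, 22], [517.0, 264.5]), ([517, 270, 13, 7, 34], [524.2, 272.6]), ([292, 290, 8, 8, 42], [295.2, 293.2]), ([284, 295, 6, 5, 17], [286.1, 297.1]), ([275, 301, 9, 5, 24], [278.6, 302.9]), ([167, 316, 13, 12, 82], [173.2, 321.4]), ([149, 331, 9, 8, 43], [152.9, 334.2])]
0 [294.1 298.4]; 0.042 [294.1 297.3]; 0.1 [294.1 296. ]; 0.2 [294.4 293.8]; 0.3 [295.  291.8]; 0.5 [296.8 288.3]; 0.88 [302.8 284.7]; hinge [319.47422575 314.7192736 ]
top [([333, 103, 3, 3, 8], [333.9, 104.1]), ([334, 116, 4, 6, 24], [335.5, 118.5]), ([431, 226, 6, 6, 26], [433.8, 228.3])]
0 [293.3 188.1]; 0.042 [293.3 187.9]; 0.1 [293.1 187.5]; 0.2 [292.6 186.9]; 0.3 [291.9 186.4]; 0.5 [289.7 185.4]; 0.88 [283.3 184.2]; hinge [269.23750128 191.28780254]
```

View pics/s7.png

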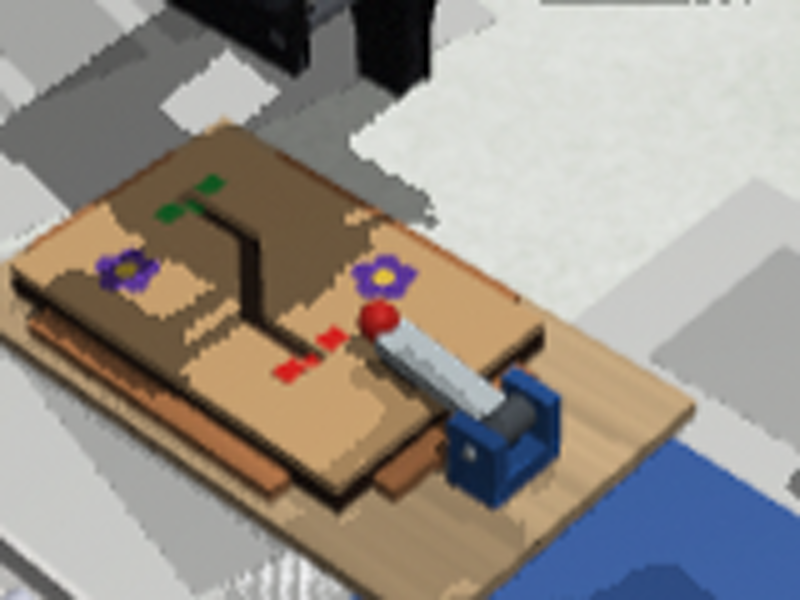

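```bash
python3 - <<'E'
from h import *
o=get_obs()
for u,s in (((323.3,254.9),(286.1,297.1)),((352.5,255),(278.6,302.9))):
    X=ray("wrist",u,.028,o);print(X.round(4),proj("scene",X).round(1),s)
# knob stereo: least squares intersection of wrist & scene rays w/ bias from marks
b=np.mean([np.array(s)-proj("scene",ray("wrist",u,.028,o)) for u,s in (((323.3,254.9),(286.1,297.1)),((352.5,255),(278.6,302.9)))],0)
for z in(.03,.034,.039,.044,.05,.056):
    X=ray("wrist",(316.8,238),z,o);print(z,X.round(4),proj("scene",X)+b,"obs 295.5,293.6")
E
```

```text
[0.5841 0.0687 0.028 ] [288.4 296.5] (286.1, 297.1)
[0.6094 0.0718 0.028 ] [280.  302.7] (278.6, 302.9)
0.03 [0.5766 0.0839 0.03  ] [293.72612674 298.3745457 ] obs 295.5,293.6
0.034 [0.5765 0.0852 0.034 ] [294.08181224 297.31779732] obs 295.5,293.6
0.039 [0.5764 0.0867 0.039 ] [294.52919266 295.98862158] obs 295.5,293.6
0.044 [0.5764 0.0883 0.044 ] [294.9796848  294.65020085] obs 295.5,293.6
0.05 [0.5763 0.0902 0.05  ] [295.52442875 293.0317562 ] obs 295.5,293.6
0.056 [0.5762 0.092  0.056 ] [296.07375769 291.39968946] obs 295.5,293.6
```

The knob triangulates to about 0.048 m, against 0.039 m when shut, so the lever is still roughly 0.1 rad open. I press directly on the knob top.

```bash
python3 - <<'E'
from h import *
o=get_obs();print(o["position"]);go([.5832,.0915,.060],down(.126))
E
```

```text
[0.58013629 0.10068754 0.16236775]
shift [  9.6 102.4   2.3] turn [ 0.21 -0.05 -0.03]
```

>>> drive_tool(plan=[[10,50,2,0,0,0,0],[10,90,2,0,0,0,0],[10,102,2,0,0,0,0],[10,104,2,0,0,0,0],[10,106,2,0,0,0,0],[10,108,2,0,0,0,0],[10,108,2,0,0,0,0]])

```text
time: 10.7
position: [0.5859, 0.0911, 0.0574]
tool_rot: [-0.53, 0.467, -0.468, 0.531]
ft_force: [-0.2, -0.0, -0.1]
grip_width: 0.0003
```

>>> drive_tool(plan=[[0,2,-2,0,0,0,0],[0,4,-2,0,0,0,0],[0,6,-2,0,0,0,0],[0,8,-2,0,0,0,0],[0,8,-2,0,0,0,0]])

```text
time: 11.2
position: [0.5827, 0.0907, 0.0477]
tool_rot: [0.53, -0.468, 0.468, -0.53]
ft_force: [-0.3, 0.7, -0.0]
grip_width: 0.0001
```

>>> drive_tool(plan=[[0,1,0,0,0,0,0],[0,2,0,0,0,0,0],[0,3,0,0,0,0,0],[0,3,0,0,0,0,0]])

```text
time: 11.6
position: [0.5829, 0.0907, 0.0448]
tool_rot: [0.53, -0.468, 0.468, -0.53]
ft_force: [0.2, 0.6, -0.0]
grip_width: 0.0004
```

```bash
python3 - <<'E'
from h import *
import time
for i in range(3):
    o=get_obs();print(o["position"],o["ft_force"],o["moment"],o["time"])
    a=camera("scene").astype(int)
cv2.imwrite("pics/w8.png",camera("wrist"))
o=get_obs();cv2.imwrite("pics/s8.png",cv2.resize(a.astype(np.uint8)[240:340,240:360],None,fx=6,fy=6,interpolation=2))
print("tip in s8",(proj("scene",o["position"])-[240,240])*6)
E
```

```text
[0.58286077 0.09072678 0.04483811] [ 0.16432032  0.63841329 -0.01603127] [ 0.01306754 -0.0708252  -0.00751707] 11.6
[0.58291211 0.09070205 0.04490568] [ 0.58123819 -0.69867362  0.52584679] [ 0.00174642 -0.12440741 -0.01484273] 11.65
[0.58293908 0.09071477 0.04497404] [-0.5009123  -0.99221739 -0.39422956] [ 0.00639503 -0.10942754 -0.02149098] 11.7
tip in s8 [330.84986113 335.61621975]
```

View pics/s8.png

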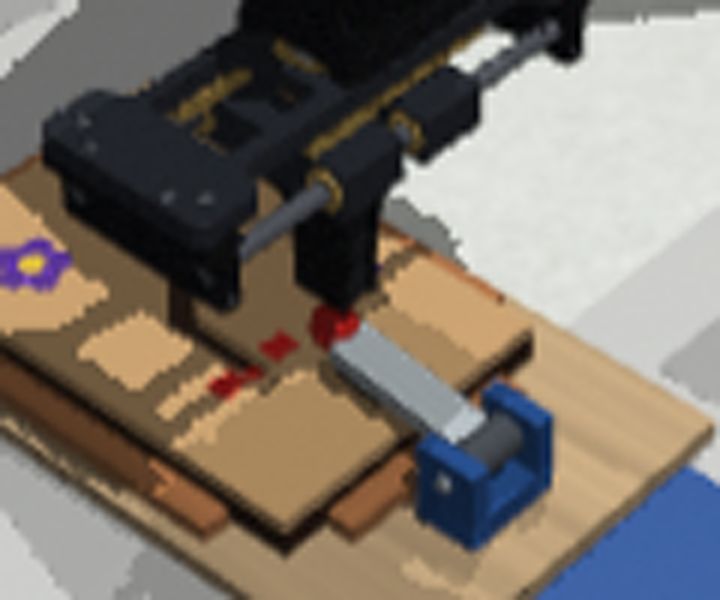

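The shut fingers' contact end is evidently about 13 mm short of the nominal TCP. In the crop their bottom shows at (343,309), just at or above the knob, with no force yet. I keep descending until real force builds.

>>> drive_tool(plan=[[0,2,0,0,0,0,0],[0,4,0,0,0,0,0],[0,6,0,0,0,0,0],[0,6,0,0,0,0,0]])

```text
time: 12.2
position: [0.5827, 0.0907, 0.0386]
tool_rot: [0.53, -0.468, 0.468, -0.53]
ft_force: [0.7, 0.8, -0.0]
grip_width: 0.0004
```

>>> drive_tool(plan=[[0,2,0,0,0,0,0],[0,4,0,0,0,0,0],[0,4,0,0,0,0,0]])

```text
time: 12.5
position: [0.5828, 0.0907, 0.0347]
tool_rot: [0.53, -0.468, 0.468, -0.53]
ft_force: [-0.5, 0.5, 0.3]
grip_width: 0.0002
```

```bash
python3 - <<'E'
from h import *
o=get_obs();print(o["position"],o["ft_force"])
a=camera("scene");cv2.imwrite("pics/s9.png",cv2.resize(a[240:340,240:360],None,fx=6,fy=6,interpolation=2));a=a.astype(int)
m=(a[...,2]>70)&(a[...,1]<a[...,2]*.45)&(a[...,0]<a[...,2]*.45)
n,l,st,q=cv2.connectedComponentsWithStats(m.astype(np.uint8));print([(s.tolist(),w.round(1).tolist()) for s,w in zip(st[1:],q[1:]) if s[4]>5 and 280<s[0]<320])
E
```

```text
[0.58281296 0.09074477 0.03471722] [-0.49061747  0.46862899  0.29066749]
[([284, 295, 6, 5, 17], [286.1, 297.1]), ([292, 294, 5, 4, 11], [293.5, 295.5])]
```

```bash
cat >> h.py <<'E'
def asc(a,r0,r1,c0,c1):
    a=a.astype(int)
    for r in range(r0,r1):
        s=""
        for c in range(c0,c1):
            b,g,d=a[r,c]
            s+="R" if d>70 and g<d*.45 and b<d*.45 else "B" if b>d*1.6 and b>60 else "K" if max(b,g,d)<60 else "g" if abs(d-b)<22 else "w"
        print(r,s)
E
python3 - <<'E'
from h import *
b=cv2.imread("pics/s8.png");asc(cv2.resize(b,(120,100),interpolation=cv2.INTER_AREA),38,64,44,86)
b=cv2.imread("pics/s9.png");asc(cv2.resize(b,(120,100),interpolation=cv2.INTER_AREA),38,64,44,86)
E
```

```text
38 ggggKKKKKKKKKKKKKKKwwwwggggggggggggggggggg
39 gggwwKKKKKKKKKKKKKKwwwwwwggggggggggggggggg
40 gwwwwKKKKKKKKKKKKKKwwwwwwwgggggggggggggggg
41 wwwwwKKKKKKKKKKKKKKwwwwwwwwwwggggggggggggg
42 wwwwwKKKKKKKKKKKKKwwwwwwwwwwwwwggggggggggg
43 wwwwwKKKKKKKKKKKKKKwwwwwwwwwwwwwgggggggggg
44 wwwwwKKKKKKKKKKKKKKgwwwwwwwwwwwwwwgggggggg
45 wwwwwKKKKKKKKKKKKKKwwwwwwwwwwwwwwwwggggggg
46 wwwwwKKKKKKKKKKKKKKwwwwwwwwwwwwwwwwwwggggg
47 wwwwwwKKKKKKKKKKKKKwwwwwwwwwwwwwwwwwwwgggg
48 wwwwwwwKKKKKKKKKKKwwwwwwwwwwwwwwwwwwwwwwgg
49 wwwwwwwwwKKKKKKKwwwwwwwwwwwwwwwwwwwwwwwwww
50 wwwwwwwwwwKKKKKwwwwwwwwwwwwwwwwwwwwwwwwwww
51 wwwwwwwwwRwKKKwwwwwwwwwwwwwwwwwwwwwwwwwwww
52 wwwwwwwwRRRRwKRwwwwwwwwwwwwwwwwwwwwwwwwwww
53 wwwwwwwwRRRRRRRRwwwwwwwwwwwwwwwwwwwwwwwwww
54 wwwwwwwwRRRRRRRRggwwwwwwwwwwwwwwwwwwwwwwww
55 wwwwwwwwRRRRRRRwgggwwwwwwwwwwwwwwwwwwwwwww
56 wRRRRwwwRRRRwwwggggggwwwwwwwwwwwwwwwwwwwww
57 RRRRRwwwwRRwggggggggggwwwwwwwwwwwwwwwwwwww
58 RRRRwwwwwwwggggggggggggwwwwwwwwwwwwwwwwwww
59 wRRwwwwwwwwggggggggggggggwwwwwwwwwwwwwwwwK
60 wwwwwwwwwwwgggggggggggggggwwwwwwwwwwwwwKKK
61 wwwwwwwwwwwwKggggggggggggggwwwwwwwwwwwK
[... 591 characters left out ...]
wwwwwwwwgg
49 wwwwwKKKKKKKKKKKKKKwwwwwwwwwwwwwwwwwwwwwww
50 wwwwwKKKKKKKKKKKKKKwwwwwwwwwwwwwwwwwwwwwww
51 wwwwwwKKKKKKKKKKKKKwwwwwwwwwwwwwwwwwwwwwww
52 wwwwwwwwKKKKKKKKKKKwwwwwwwwwwwwwwwwwwwwwww
53 wwwwwwwwwKKKKKKKggwwwwwwwwwwwwwwwwwwwwwwww
54 wwwwwwwwRRKKKKKwgggwwwwwwwwwwwwwwwwwwwwwww
55 wwwwwwwwRRRwKwwwgggwwwwwwwwwwwwwwwwwwwwwww
56 wRRRRwwwRRRRRwwgggggwwwwwwwwwwwwwwwwwwwwww
57 RRRRRwwwwwRwggggggggggwwwwwwwwwwwwwwwwwwww
58 RRRRwwwwwwwggggggggggggwwwwwwwwwwwwwwwwwww
59 wRRwwwwwwwwggggggggggggggwwwwwwwwwwwwwwwwK
60 wwwwwwwwwwwgggggggggggggggwwwwwwwwwwwwwKKK
61 wwwwwwwwwwwwKggggggggggggggwwwwwwwwwwwKKKK
62 wwwwwwwwwwwwKKggggggggggggggwwwwwwwwwKKwww
63 wwwwwwwwwwwwwKKgggggggggggggggwwwwwwKgggww
```

```bash
python3 - <<'E'
from h import *
o=get_obs();M=R.from_quat(o["tool_rot"]).as_matrix()
print("obs near corner ~(296.3,295), left corner ~(289,291), right ~(303,292)")
for dy in(0,-.01,-.015,-.02):
  for w in (.0095,.006):
    print(dy,w,[(proj("scene",o["position"]+M@[sx*w,dy,sz*.010])).round(1).tolist() for sx,sz in((-1,1),(1,1),(-1,-1))])
h=np.array([.5745,.159,.036]);yaw=.126
ey=np.array([-np.sin(yaw),np.cos(yaw),0]);ex=np.array([np.cos(yaw),np.sin(yaw),0]);ez=np.array([0,0,1.])
# bar side edges at joint j : near +x top edge  at s=10..60
for j in(0,.1,.2):
    print(j,[proj("scene",h+s*1e-3*(-ey*np.cos(j)+ez*np.sin(j))+.0045*(ez*np.cos(j)+ey*np.sin(j))+sx*.009*ex).round(1).tolist() for s in(20,55) for sx in(1,-1)], "knob",proj("scene",h+72e-3*(-ey*np.cos(j+.042)+ez*np.sin(j+.042))).round(1))
E
```

```text
obs near corner ~(296.3,295), left corner ~(289,291), right ~(303,292)
0 0.0095 [[295.3, 304.0], [288.8, 299.7], [301.8, 299.0]]
0 0.006 [[294.1, 303.2], [290.0, 300.5], [300.6, 298.2]]
-0.01 0.0095 [[295.2, 300.6], [288.7, 296.3], [301.7, 295.6]]
-0.01 0.006 [[294.0, 299.8], [289.8, 297.1], [300.5, 294.8]]
-0.015 0.0095 [[295.1, 298.8], [288.6, 294.6], [301.7, 293.9]]
-0.015 0.006 [[293.9, 298.1], [289.8, 295.4], [300.5, 293.1]]
-0.02 0.0095 [[295.1, 297.1], [288.5, 292.9], [301.7, 292.2]]
-0.02 0.006 [[293.9, 296.3], [289.7, 293.7], [300.4, 291.4]]
0 [[309.3, 310.9], [315.2, 306.2], [297.0, 302.8], [302.8, 298.4]] knob [294.1 297.3]
0.1 [[309.5, 310.3], [315.4, 305.7], [297.2, 301.1], [303.0, 296.6]] knob [294.2 295. ]
0.2 [[309.8, 309.8], [315.6, 305.2], [297.6, 299.6], [303.5, 295.1]] knob [294.6 292.9]
```

Projection puts the finger ends about 20 mm above the nominal TCP, so contact is only just starting. I continue down.

>>> drive_tool(plan=[[0,2,0,0,0,0,0],[0,4,0,0,0,0,0],[0,5,0,0,0,0,0],[0,5,0,0,0,0,0]])

```text
time: 12.95
position: [0.5832, 0.0907, 0.0299]
tool_rot: [-0.53, 0.468, -0.468, 0.53]
ft_force: [0.1, -0.4, 1.5]
grip_width: 0.0002
```

Contact force is rising; continue in small steps.

>>> drive_tool(plan=[[0,1,0,0,0,0,0],[0,2,0,0,0,0,0],[0,3,0,0,0,0,0],[0,3,0,0,0,0,0]])

```text
time: 13.35
position: [0.583, 0.0908, 0.0269]
tool_rot: [-0.53, 0.468, -0.468, 0.53]
ft_force: [0.1, 0.1, 0.6]
grip_width: 0.0007
```

>>> drive_tool(plan=[[0,1,0,0,0,0,0],[0,2,0,0,0,0,0],[0,3,0,0,0,0,0],[0,3,0,0,0,0,0]])

```text
time: 13.75
position: [0.5829, 0.0908, 0.0238]
tool_rot: [-0.53, 0.468, -0.468, 0.53]
ft_force: [0.8, -0.5, -0.1]
grip_width: 0.0003
```

```bash
python3 - <<'E'
from h import *
o=get_obs();print(o["position"],o["ft_force"])
a=camera("scene");asc(a,286,302,284,326)
E
```

```text
[0.58291995 0.09076354 0.02384556] [ 0.7729921  -0.52646224 -0.11836514]
286 gggggKKKKKKKKKKKKKKwwwwwwwwwwwwwwwwwwggggg
287 gggwwKKKKKKKKKKKKKKwwwwwwwwwwwwwwwwwwwgggg
288 ggwwwKKKKKKKKKKKKKKwwwwwwwwwwwwwwwwwwwwwgg
289 gwwwwKKKKKKKKKKKKKKwwwwwwwwwwwwwwwwwwwwwww
290 wwwwwKKKKKKKKKKKKKKwwwwwwwwwwwwwwwwwwwwwww
291 wwwwwKKKKKKKKKKKKKKwwwwwwwwwwwwwwwwwwwwwww
292 wwwwwKKKKKKKKKKKKKKwwwwwwwwwwwwwwwwwwwwwww
293 wwwwwKKKKKKKKKKKKKKwwwwwwwwwwwwwwwwwwwwwww
294 wwwwwwKKKKKKKKKKKKKwwwwwwwwwwwwwwwwwwwwwww
295 wwRwwwwKKKKKKKKKKKKwwwwwwwwwwwwwwwwwwwwwww
296 wRRRRwwwKKKKKKKKKwwwwwwwwwwwwwwwwwwwwwwwww
297 RRRRRRwRRKKKKKKKggwwwwwwwwwwwwwwwwwwwwwwww
298 RRRRwwwwRRwKKKgggggwwwwwwwwwwwwwwwwwwwwwww
299 wRRwwwwwRRRRKKgggggggwwwwwwwwwwwwwwwwwwwwK
300 wwwwwwwwwRRwgggggggggggwwwwwwwwwwwwwwwwKKK
301 wwwwwwwwwwwgggggggggggggwwwwwwwwwwwwwwKKKK
```

The knob has dropped about 3 px in the scene view, so it is moving. I keep on until it hits the stop.

>>> drive_tool(plan=[[0,1,0,0,0,0,0],[0,2,0,0,0,0,0],[0,3,0,0,0,0,0],[0,3,0,0,0,0,0]])

```text
time: 14.2
position: [0.583, 0.0907, 0.0226]
tool_rot: [-0.53, 0.468, -0.468, 0.53]
ft_force: [-2.5, -0.7, 11.4]
grip_width: 0.0005
```

The lever hit its stop, with 11 N at the knob. I lift off and travel to a look pose over the stylus.

```bash
python3 - <<'E'
from h import *
go([.583,.0907,.215],down(.126));go([.43,-.34,.215],down(-.27))
E
```

```text
shift [   0.  -192.4    0. ] turn [-0.02 -0.04  0.01]
shift [ 408.3 -192.4 -205.6] turn [-2.000e-02  2.265e+01  1.000e-02]
```

>>> drive_tool(plan=[[0,-50,0,0,0,0,0],[0,-100,0,0,0,0,0],[0,-150,0,0,0,0,0],[20,-190,-10,0,0,0,60],[408,-192,-206,0,22.6,0,87],[408,-192,-206,0,22.6,0,87],[408,-192,-206,0,22.6,0,87],[408,-192,-206,0,22.6,0,87],[408,-192,-206,0,22.6,0,87],[408,-192,-206,0,22.6,0,87]])

```text
time: 15.2
position: [0.4736, -0.2141, 0.2122]
tool_rot: [-0.428, 0.563, -0.562, 0.428]
ft_force: [-0.5, -0.1, 0.2]
grip_width: 0.0489
```

>>> drive_tool(plan=[[163,0,-85,0,0,0,87],[163,0,-85,0,0,0,87],[163,0,-85,0,0,0,87]])

```text
time: 15.5
position: [0.3709, -0.3235, 0.2121]
tool_rot: [-0.428, 0.563, -0.562, 0.429]
ft_force: [0.9, -0.4, -0.5]
grip_width: 0.0725
```

```bash
python3 - <<'E'
from h import *
go([.43,-.34,.212],down(-.27))
E
```

```text
shift [ 0.2  0.1 61.3] turn [ 0.02  0.04 -0.05]
```

>>> drive_tool(plan=[[0,0,40,0,0,0,87],[0,0,61,0,0,0,87],[0,0,61,0,0,0,87],[0,0,61,0,0,0,87]])

```text
time: 15.9
position: [0.4307, -0.338, 0.2117]
tool_rot: [-0.429, 0.563, -0.562, 0.428]
ft_force: [-0.1, 0.6, -0.6]
grip_width: 0.0866
```

```bash
python3 - <<'E'
from h import *
o=get_obs();print(o["time"],o["position"].round(4),o["q"].round(2))
im=camera("wrist");cv2.imwrite("pics/w10.png",im);cv2.imwrite("pics/w10c.png",cv2.resize(im[100:340,200:440],None,fx=2.4,fy=2.4))
for t in("stylus","stylus_stand"):print(t,[(np.round(d["location"]).tolist(),round(d["conf"],2)) for d in mark_of("wrist",t)][:3])
a=im.astype(int);m=(a[...,2]>70)&(a[...,1]<a[...,2]*.45)&(a[...,0]<a[...,2]*.45)
n,l,st,c=cv2.connectedComponentsWithStats(m.astype(np.uint8));print([(s.tolist(),q.round(1).tolist()) for s,q in zip(st[1:],c[1:]) if s[4]>100])
b=camera("scene");print("tcp",proj("scene",o["position"]));cv2.imwrite("pics/s10.png",b)
E
```

```text
15.9 [ 0.4307 -0.338   0.2117] [-0.87  0.41  1.61 -0.    1.13 -0.6 ]
stylus [([322.0, 170.0], 0.86)]
stylus_stand [([326.0, 164.0], 0.96), ([554.0, 236.0], 0.42)]
[([314, 169, 23, 34, 648], [325.4, 185.9])]
tcp [233.0433905  131.27383666]
```

View pics/w10c.png

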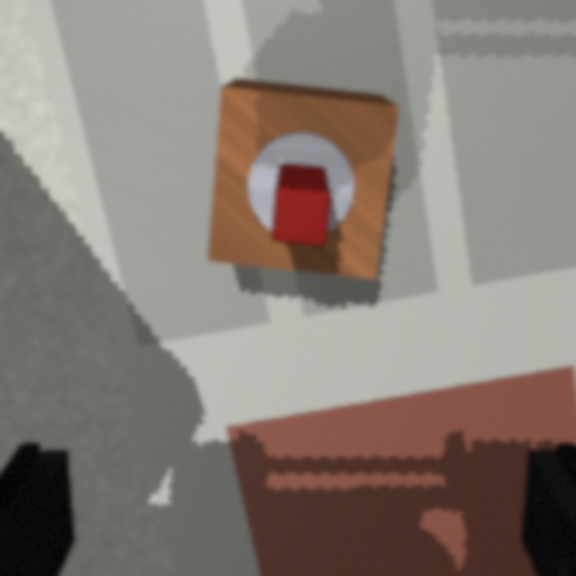

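Wrist crop: brown stand with top corners (222,85), (398,102), (378,278), (209,260), silver collar, and the red square handle with its top face at (301,216), turned about 5° from the tool. This is the red-handled stylus in the brown block, so the right one. The finger ends at (72,445) and (525,445) confirm they stop about 22 mm short of the nominal TCP.

```bash
python3 - <<'E'
from h import *
o=get_obs();f=lambda u,v:(200+u/2.4,100+v/2.4)
T=lambda L,z:np.array([ray("wrist",f(*p),z,o) for p in L])
B=T([(222,85),(398,102),(378,278),(209,260)],.075);H=T([(276,188),(330,190),(327,245),(272,240)],.135)
for n,P in(("block",B),("handle",H)):
    d=P[1]-P[0];e=P[2]-P[3];g=P[3]-P[0];k=P[2]-P[1]
    print(n,P.mean(0).round(4),[np.round(np.linalg.norm(v)*1e3,1) for v in(d,e,g,k)],[np.degrees(np.arctan2(v[1],v[0])).round(1) for v in(d,e,g,k)])
c=ray("wrist",f(301,185),.079,o);print("collar",c.round(4))
im=cv2.imread("pics/w10.png");a=im.astype(int);m=((a[...,2]>70)&(a[...,1]<a[...,2]*.45)&(a[...,0]<a[...,2]*.45)).astype(np.uint8)
r=np.where(m);print([(y,r[1][r[0]==y].min(),r[1][r[0]==y].max(),a[y,325,2]) for y in range(169,203,3)])
P=B.mean(0);go([P[0],P[1],.2],down(-.27),o)
E
```

```text
block [ 0.4424 -0.3037  0.075 ] [np.float64(59.3), np.float64(60.3), np.float64(60.2), np.float64(61.1)] [np.float64(-20.7), np.float64(-21.6), np.float64(-111.1), np.float64(-110.2)]
handle [ 0.4419 -0.3039  0.135 ] [np.float64(15.2), np.float64(15.8), np.float64(14.9), np.float64(15.8)] [np.float64(-17.5), np.float64(-20.7), np.float64(-110.2), np.float64(-107.9)]
collar [ 0.4421 -0.3035  0.079 ]
[(169, np.int64(319), np.int64(321), np.int64(100)), (172, np.int64(318), np.int64(334), np.int64(88)), (175, np.int64(317), np.int64(334), np.int64(89)), (178, np.int64(316), np.int64(335), np.int64(108)), (181, np.int64(316), np.int64(336), np.int64(145)), (184, np.int64(316), np.int64(336), np.int64(144)), (187, np.int64(315), np.int64(336), np.int64(143)), (190, np.int64(315), np.int64(335), np.int64(143)), (193, np.int64(315), np.int64(335), np.int64(142)), (196, np.int64(314), np.int64(335), np.int64(141)), (199, np.int64(314), np.int64(335), np.int64(135)), (202, np.int64(332), np.int64(333), np.int64(85))]
shift [-35.9  12.3   2.2] turn [ 0.06  0.09 -0.04]
```

```bash
python3 - <<'E'
from h import *
go([.4421,-.3037,.2],down(-.353));go([.4421,-.3037,.081],down(-.353))
E
```

```text
shift [-35.8  12.3   2. ] turn [ 0.06  4.84 -0.03]
shift [-35.7 131.3   2.1] turn [ 0.06  4.84 -0.03]
```

>>> drive_tool(plan=[[-36,12,2,0,4.9,0,87],[-36,12,2,0,4.9,0,60],[-36,12,2,0,4.9,0,60],[-36,50,2,0,4.9,0,60],[-36,85,2,0,4.9,0,60],[-36,110,2,0,4.9,0,60],[-36,125,2,0,4.9,0,60],[-36,131,2,0,4.9,0,60],[-36,131,2,0,4.9,0,50]], newtons=25)

```text
time: 17.0
position: [0.4426, -0.3052, 0.081]
tool_rot: [-0.404, 0.581, -0.58, 0.404]
ft_force: [-0.0, 0.1, -0.1]
grip_width: 0.0574
```

```bash
python3 - <<'E'
from h import *
o=get_obs();print(o["time"],o["position"].round(4),o["ft_force"].round(2),o["grip_width"])
go([.4421,-.3037,.081],down(-.353))
b=camera("scene");print("tcp",proj("scene",o["position"]),"ends",[proj("scene",[.4421,-.3037,z]).round(1) for z in(.079,.135)]);asc(b,155,200,215,270)
E
```

```text
17.0 [ 0.4426 -0.3052  0.081 ] [-0.04  0.07 -0.07] 0.0573847634591829
shift [-1.2  0.  -1. ] turn [ 0.04 -0.11 -0.  ]
tcp [240.96160206 182.41089126] ends [array([241.5, 183.2]), array([239.7, 164.6])]
155 gwKKKKKKKKKKKKgggggggggggggggggggggKKKKKKKggggggggggggg
156 KwKKKKKKKKKKKKgggggggggggggggggggggKKKKKKKggggggggggggg
157 ggKKKKKKKKKKKKgggggggggggggggggggggKKKKKKKggggggggggggg
158 ggKKKKKKKKKKKggggggggggggggggggggggKKKKKKKggggggggggggg
159 gggKKKKKKKKKKggggggggggggggggggggggKKKKKKKggggggggggggg
160 gggggggKKKKKKggggggggggggggggggggggKKKKKKKggggggggggggg
161 ggggggggKKKKKKgggggggggggggggggggggKKKKKKKggggggggggggg
162 ggggggggKKKKKKgggggggggggggggggggggKKKKKKgggggggggggggg
163 wwwwgggggKKKKKgggggggggggggggggggggKKKKKKgggggggggggggg
164 wwwwwggggKKKKKgggggggggwRRRRRggggggKKKKKKgggggggggggggg
165 wwwwwwgggKKKKKKgggggggwRRRRRRwgggggKKKKKKgggggggggggggg
166 wwwwwwwgggKKKKKgggggggwwwwwwwwggggggKKKKKgggggggggggggg
167 wwwwwwwwggKKKKKgggggggwwwwwwwRggggggKKKKKgggggggggggggg
168 wwwwwwwwwgKKKKKggggggggwRwRwRwggggggKKKKKgggggggggggggg
169 wwwwwwwwwwKKKKKggggggggwRRRRRRggggggKKKKKggggggggggggg
[... 1101 characters left out ...]
wKwwwwwwwwggggwwwwwwwwwwwwwggggggggggggg
189 wwwwwwwwwwwwggggKwwwwwwwwwwwwwwwwwwwwwwwwwggggggggggggg
190 wwwwwwwwwgggggggKKwwwwwwwwwwwwwwwwwwwwwwwwggggggggggggg
191 wwwwwwggggggggggKKwwwwwwwwwwwwwwwwwwwwwwwwggggggggggggg
192 wwwgggggggggggggKKKwwwwwwwwwwwwwwwwwwwwwwwggggggggggggg
193 ggggggggggggggggKKKwwwwwwwwwwwwwwwwwwwwwwwggggggggggggg
194 ggggggggggggggggKKKwwwwwwwwwwwwwwwwwwwwwwwggggggggggggg
195 ggggggggggggggggKKKwwwwwwwwwwwwwwwwwwwwwwwwgggggggggggg
196 ggggggggggggggggwKKwwwwwwwwwwwwwwwwwwwwwwwwgggggggggggg
197 ggggggggggggggggwKKwwwwwwwwwwwwwwwwwwwwwwwwgggggggggggg
198 gggggggggggggggggKKwwwwwwwwwwwwwwwwwwwwwwwwgggggggggggg
199 gggggggggggggggggKKKwwwwwwwwwwwwwwwwwwwwwwwgggggggggggg
```

Finger ends sit at about a third of the handle, so the pads centre near z = 94 mm. I centre and close.

>>> drive_tool(plan=[[-1,0,-1,0,0,0,30],[-1,0,-1,0,0,0,12],[-1,0,-1,0,0,0,12],[-1,0,-1,0,0,0,12],[-1,0,-1,0,0,0,12],[-1,0,-1,0,0,0,12]], newtons=30)

```text
time: 17.65
position: [0.4422, -0.3034, 0.0815]
tool_rot: [0.404, -0.58, 0.58, -0.404]
ft_force: [0.1, -0.1, 0.4]
grip_width: 0.0159
```

>>> drive_tool(plan=[[0,0,0,0,0,0,12],[0,0,0,0,0,0,12]])

```text
time: 17.85
position: [0.4422, -0.3034, 0.0815]
tool_rot: [-0.404, 0.58, -0.58, 0.404]
ft_force: [-2.0, 0.7, 1.7]
grip_width: 0.0157
```

Gripped (15.7 mm). The tip is 66.5 mm below the TCP, and TCP home is (0.4422, -0.3034, 0.0815) at yaw -0.353. I lift and go to a look pose over the jig.

>>> drive_tool(plan=[[0,-15,0,0,0,0,12],[0,-40,0,0,0,0,12],[0,-75,0,0,0,0,12],[0,-110,0,0,0,0,12],[0,-120,0,0,0,0,12],[0,-120,0,0,0,0,12]])

```text
time: 18.45
position: [0.443, -0.3042, 0.2027]
tool_rot: [0.404, -0.579, 0.582, -0.404]
ft_force: [-0.8, 0.4, -1.2]
grip_width: 0.0157
```

```bash
python3 - <<'E'
from h import *
o=get_obs();print(o["position"],o["ft_force"],o["grip_width"]);go([.583,-.01,.20],down(.126))
E
```

```text
[ 0.4429571  -0.30420129  0.20268429] [-0.77787766  0.35087383 -1.15959441] 0.01573109759705745
shift [-324.5    2.3   29.1] turn [ -0.17 -27.55   0.14]
```

>>> drive_tool(plan=[[-40,2,4,0,-4,0,12],[-80,2,8,0,-8,0,12],[-120,2,11,0,-12,0,12],[-160,2,15,0,-16,0,12],[-200,2,18,0,-20,0,12],[-240,2,22,0,-24,0,12],[-280,2,26,0,-27.5,0,12],[-310,2,28,0,-27.5,0,12],[-325,2,29,0,-27.5,0,12],[-325,2,29,0,-27.5,0,12]])

```text
time: 19.45
position: [0.5817, -0.0072, 0.1975]
tool_rot: [0.532, -0.468, 0.466, -0.53]
ft_force: [1.0, -0.5, -0.4]
grip_width: 0.0155
```

>>> drive_tool(plan=[[0,0,0,0,0,0,12],[0,0,0,0,0,0,12],[0,0,0,0,0,0,12]])

```text
time: 19.75
position: [0.5819, -0.0102, 0.1993]
tool_rot: [0.53, -0.468, 0.468, -0.53]
ft_force: [-0.5, 0.5, -0.3]
grip_width: 0.0156
```

```bash
python3 - <<'E'
from h import *
o=get_obs();print(o["time"],o["position"].round(4),o["tool_rot"].round(3))
im=camera("wrist");cv2.imwrite("pics/w11.png",im)
print("after",get_obs()["position"].round(4))
for d in mark_of("wrist","seam_0"):print(np.round(d["location"],1),round(d["conf"],2),ray("wrist",d["location"],.022,o)[:2].round(4))
for t in ("plaque","clamp_knob","clamp_hinge"):print(t,[(np.round(d["location"],1).tolist(),ray("wrist",d["location"],dict(plaque=.01,clamp_knob=.039,clamp_hinge=.036)[t],o)[:2].round(4)) for d in mark_of("wrist",t)][:2])
asc(im,110,300,280,390)
E
```

```text
19.75 [ 0.5819 -0.0102  0.1993] [ 0.53  -0.468  0.468 -0.53 ]
after [ 0.582  -0.0101  0.1994]
[341.4 179.6] 0.98 [0.5957 0.0184]
[320.9 207.3] 0.84 [ 0.5799 -0.0102]
[358.1 146.8] 0.7 [0.6067 0.0498]
[320.5 243.3] 0.67 [ 0.5838 -0.046 ]
[333.6 194.1] 0.65 [0.5902 0.0039]
[359.  127.9] 0.59 [0.605  0.0663]
[358.8 166.2] 0.58 [0.6099 0.0326]
plaque [([338.1, 169.7], array([0.592 , 0.0256])), ([322.0, 244.1], array([ 0.5858, -0.0506]))]
clamp_knob [([337.3, 100.2], array([0.5821, 0.0864])), ([338.6, 1.4], array([0.5735, 0.1587]))]
clamp_hinge [([338.9, 1.8], array([0.5737, 0.1592]))]
110 wwwwwwwwwwwwwwwwwwwwwwwwwwwwwwwwwwwwwwwwwwwwwwwwwwwwwwwwwwwwwwwwwwwwwwwwwwwwwwwwwwwwwwwwwwwwwwwwwwwwwwwwwwwwww
111 wwwwwwwwwwwwwwwwwwwwwwwwwwwwwwwwwwwwwwwwwwwwwwwwwwwwwwwwwwwwwwwwwwwwwwwwwwwwwwwwwwwwwwwwwwwwwwwwwwwwwwwwwwwwww
112 wwwwwwwwwwwwwwwwwwwwwwwwwwwwwwwwwwwwwwwwwwwwwwwwwwwwwwwwwwwwwwwwwwwwwwwwwwwwwwwwwwwwwwwwwwwwwwwwwwwwwwwwwwwwww
113 wwwwwwwwwwwwwwwwwwwwwwwwwwwwwwwwwwwwwwwwwwwwwwwwwwwwwwwwwwwwwwwwwwwwwwwwwwwwwwwwwwwwwwwwwwwwwwwwwwwwwwwwwwwwww
114 wwwwwwwwwwwwwwwwwwwwwwwwwwwwwwwwwwwwwwwwwwwwwwww
[... 20637 characters left out ...]
gggggggggg
294 gggggKKKKKKKKKKKKKKKKKKKKKKwRRRRRRRRRRRRRRRRRRRRRRRRRRRRRRRRwKKKKKKKKKKKKKKKKKKKKKKggggggggggggggggggggggggggg
295 gggggKKKKKKKKKKKKKKKKKKKKKKwRRRRRRRRRRRRRRRRRRRRRRRRRRRRRRRRwKKKKKKKKKKKKKKKKKKKKKKKgggggggggggggggggggggggggg
296 gggggKKKKKKKKKKKKKKKKKKKKKKwRRRRRRRRRRRRRRRRRRRRRRRRRRRRRRRRRKKKKKKKKKKKKKKKKKKKKKKKgggggggggggggggggggggggggg
297 gggggKKKKKKKKKKKKKKKKKKKKKKwRRRRRRRRRRRRRRRRRRRRRRRRRRRRRRRRRKKKKKKKKKKKKKKKKKKKKKKKgggggggggggggggggggggggggg
298 ggggKKKKKKKKKKKKKKKKKKKKKKKRRRRRRRRRRRRRRRRRRRRRRRRRRRRRRRRRRwKKKKKKKKKKKKKKKKKKKKKKgggggggggggggggggggggggggg
299 ggggKKKKKKKKKKKKKKKKKKKKKKKRRRRRRRRRRRRRRRRRRRRRRRRRRRRRRRRRRwKKKKKKKKKKKKKKKKKKKKKKgggggggggggggggggggggggggg
```

```bash
python3 - <<'E'
from h import *
o=get_obs();a=cv2.imread("pics/w11.png").astype(int);k=(a.max(2)<60)
ex=np.array([np.cos(.126),np.sin(.126)]);ey=np.array([-ex[1],ex[0]])
def cl(rows,c0,c1):
    P=[]
    for r in rows:
        x=np.where(k[r,c0:c1])[0]+c0
        P.append(ray("wrist",(x.mean(),r),.027,o)[:2]); 
    P=np.array(P);return np.c_[P@ex,P@ey]
for n,rows,c in(("R",range(138,162,4),(345,370)),("L",range(212,238,4),(310,330)),("S",range(176,200,4),(320,356))):
    q=cl(rows,*c);print(n,q.round(4).tolist())
camera("wrist")
for t in("stylus_tip","stylus"):print(t,[(np.round(d["location"],1).tolist(),round(d["conf"],2)) for d in mark_of("wrist",t)][:3])
Rm=R.from_quat(o["tool_rot"]).as_matrix();print("pred tip",proj("wrist",o["position"]+Rm@[0,.0665,0],o),"collar",proj("wrist",o["position"]+Rm@[0,.0045,0],o))
for c in("scene",):
    camera(c);print(c,[(np.round(d["location"],1).tolist(),round(d["conf"],2)) for d in mark_of(c,"stylus_tip")][:3],proj(c,o["position"]+Rm@[0,.0665,0]))
r=np.where((a[285:300,:,2]>70)&(a[285:300,:,1]<a[285:300,:,2]*.45));print("handle cols",r[1][(r[1]>300)&(r[1]<345)].min(),r[1][(r[1]>300)&(r[1]<345)].max())
E
```

```text
R [[0.6089, -0.0179], [0.6089, -0.0214], [0.6086, -0.0249], [0.6087, -0.0284], [0.6088, -0.0319], [0.6088, -0.0355]]
L [[0.5728, -0.0855], [0.5728, -0.0894], [0.5733, -0.0933], [0.5732, -0.0973], [0.5732, -0.1012], [0.5732, -0.1052], [0.5732, -0.1092]]
S [[0.601, -0.0517], [0.5974, -0.0554], [0.5947, -0.0591], [0.591, -0.0628], [0.5873, -0.0665], [0.5836, -0.0703]]
stylus_tip [([323.7, 244.0], 0.64), ([360.5, 144.9], 0.34), ([338.0, 4.4], 0.16)]
stylus [([321.2, 249.5], 0.66), ([321.2, 207.9], 0.31)]
pred tip [322.55359473 244.01667933] collar [322.24203885 280.46518691]
scene [([266.2, 243.3], 0.89), ([322.5, 312.7], 0.44)] [264.60639678 240.79291015]
handle cols 307 340
```

```bash
python3 - <<'E'
from h import *
o=get_obs();ex=np.array([np.cos(.126),np.sin(.126)]);ey=np.array([-ex[1],ex[0]])
for n,r,c in(("red",126,359.5),("green",247,320)):
    for z in(.022,.028):
        P=ray("wrist",(c,r),z,o)[:2];print(n,z,(P@ex).round(4),(P@ey).round(4))
p=o["position"];print("tcp",p[:2]@ex,p[:2]@ey,p[2],o["time"])
E
```

```text
red 0.022 0.6095 -0.0072
red 0.028 0.609 -0.007
green 0.022 0.5737 -0.1215
green 0.028 0.5738 -0.1195
tcp 0.576602559204893 -0.08190149342628537 0.1994363377884999 20.25
```

Tip and channel agree in the same camera. In the jig-aligned frame the channel lies at x' = 0.5732, then slants from y' = -0.0814 to -0.0434, then x' = 0.6088; start y' = -0.1195, end about -0.0075. I move over the start and lower the tip to just above the plaque.

>>> drive_tool(plan=[[20,20,-2,0,0,0,12],[37.5,50,-4,0,0,0,12],[37.5,80,-4,0,0,0,12],[37.5,92,-4,0,0,0,12],[37.5,97,-4,0,0,0,12],[37.5,98,-4,0,0,0,12],[37.5,98,-4,0,0,0,12],[37.5,98,-4,0,0,0,12]])

```text
time: 21.05
position: [0.5841, -0.0464, 0.1027]
tool_rot: [-0.53, 0.467, -0.468, 0.531]
ft_force: [0.5, 0.1, -0.9]
grip_width: 0.0162
```

```bash
python3 - <<'E'
from h import *
o=get_obs();ex=np.array([np.cos(.126),np.sin(.126)]);ey=np.array([-ex[1],ex[0]]);p=o["position"]
print("tcp",p[:2]@ex,p[:2]@ey,"tip z",p[2]-.0665,o["ft_force"].round(2),R.from_quat(o["tool_rot"]).as_matrix().round(3).tolist())
im=camera("wrist")
print([(np.round(d["location"],1).tolist(),round(d["conf"],2)) for d in mark_of("wrist","stylus_tip")][:3])
cv2.imwrite("pics/w12.png",cv2.resize(im[150:300,240:420],None,fx=4,fy=4,interpolation=2))
E
```

```text
tcp 0.5736221593634523 -0.11947198313651439 tip z 0.03622986943151152 [ 0.48  0.13 -0.89] [[0.125, 0.003, 0.992], [-0.992, -0.001, 0.125], [0.001, -1.0, 0.003]]
[([322.8, 244.8], 0.58)]
```

View pics/w12.png

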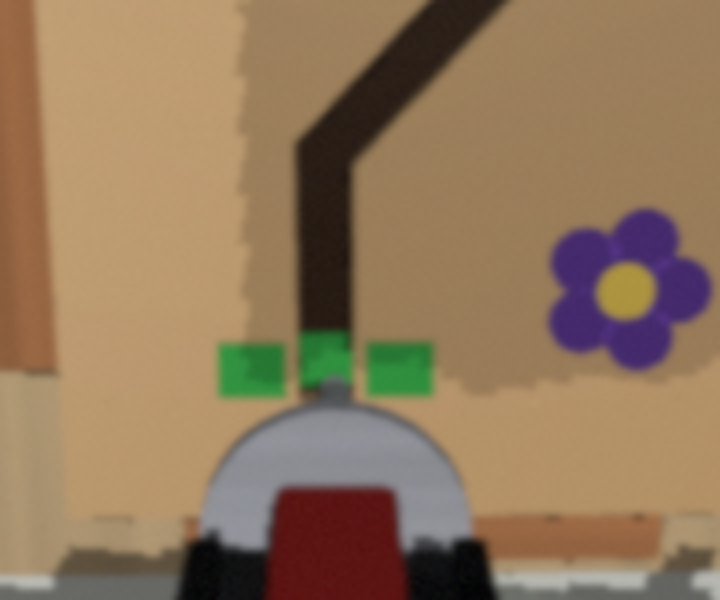

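The tip is at crop (334,378) and the channel centre at col 326. The green end patch is at (326,358), flanked by green marks at row about 369. I compute the small corrections.

```bash
python3 - <<'E'
from h import *
o=get_obs();ex=np.array([np.cos(.126),np.sin(.126)]);ey=np.array([-ex[1],ex[0]])
g=lambda u,v,z:(lambda P:[(P@ex).round(4),(P@ey).round(4)])(ray("wrist",(240+u/4,150+v/4),z,o)[:2])
print("tcp",o["position"][:2]@ex,o["position"][:2]@ey)
print("tip",g(334,380,.037),"marks",g(252,369,.028),g(400,369,.028),"ch low",g(326,250,.027),"ch bend",g(326,155,.027),"slant",g(420,55,.027),"floor patch",g(326,358,.022),"end",g(326,400,.028))
E
```

```text
tcp 0.5733107180595306 -0.11943111175308212
tip [np.float64(0.5741), np.float64(-0.1199)] marks [np.float64(0.5597), np.float64(-0.1208)] [np.float64(0.5857), np.float64(-0.1208)] ch low [np.float64(0.5727), np.float64(-0.0996)] ch bend [np.float64(0.5728), np.float64(-0.0831)] slant [np.float64(0.5884), np.float64(-0.0664)] floor patch [np.float64(0.5727), np.float64(-0.1207)] end [np.float64(0.5727), np.float64(-0.1266)]
```

>>> drive_tool(plan=[[1.5,3,-1.4,0,0,0,12],[1.5,6,-1.4,0,0,0,12],[1.5,9,-1.4,0,0,0,12],[1.5,11,-1.4,0,0,0,12],[1.5,12,-1.4,0,0,0,12],[1.5,12,-1.4,0,0,0,12]])

```text
time: 21.75
position: [0.5817, -0.0481, 0.0891]
tool_rot: [0.53, -0.468, 0.468, -0.53]
ft_force: [-0.2, 0.0, -1.5]
grip_width: 0.0156
```

>>> drive_tool(plan=[[0,0.7,0,0,0,0,12],[0,1.4,0,0,0,0,12],[0,1.4,0,0,0,0,12]])

```text
time: 22.05
position: [0.582, -0.0482, 0.0882]
tool_rot: [-0.53, 0.468, -0.468, 0.53]
ft_force: [0.1, 0.1, 0.2]
grip_width: 0.0156
```

>>> drive_tool(plan=[[0,0.4,0,0,0,0,12],[0,0.8,0,0,0,0,12],[0,0.8,0,0,0,0,12]])

```text
time: 22.35
position: [0.5821, -0.0482, 0.0878]
tool_rot: [-0.53, 0.467, -0.468, 0.53]
ft_force: [-1.5, 0.6, 4.4]
grip_width: 0.0153
```

```bash
python3 - <<'E'
from h import *
ex=np.array([np.cos(.126),np.sin(.126)]);ey=np.array([-ex[1],ex[0]])
for i in range(3):
    o=get_obs();print(o["position"][:2]@ex,o["position"][:2]@ey,o["position"][2],o["ft_force"].round(2));camera("wrist")
print([(np.round(d["location"],1).tolist(),round(d["conf"],2)) for d in mark_of("wrist","stylus_tip")][:2])
E
```

```text
0.5714514375116344 -0.12099438241506451 0.08780353139472777 [-1.49  0.56  4.39]
0.5714704185988341 -0.12100800185117074 0.08779766876724644 [-0.61  0.7   4.34]
0.5714469350466704 -0.12100529230187151 0.08775979545411225 [-0.4   0.41  6.49]
[([322.6, 246.9], 0.97)]
```

Contact at about 5 N. I ease off half a millimetre and start the trace at 2 mm per row.

>>> drive_tool(plan=[[-1,-0.5,0.1,0,0,0,12],[-3,-0.5,0.1,0,0,0,12],[-5,-0.5,0.2,0,0,0,12],[-7,-0.5,0.2,0,0,0,12],[-9,-0.5,0.3,0,0,0,12],[-11,-0.5,0.3,0,0,0,12]])

```text
time: 23.15
position: [0.5813, -0.0374, 0.0879]
tool_rot: [-0.53, 0.467, -0.468, 0.53]
ft_force: [0.5, -2.9, 4.3]
grip_width: 0.0152
```

>>> drive_tool(plan=[[-2,-0.2,0,0,0,0,12],[-4,-0.2,0,0,0,0,12],[-6,-0.2,0,0,0,0,12],[-8,-0.2,0,0,0,0,12],[-10,-0.2,0,0,0,0,12],[-12,-0.2,0,0,0,0,12],[-14,-0.2,0,0,0,0,12],[-16,-0.2,0,0,0,0,12],[-18,-0.2,0,0,0,0,12],[-20,-0.2,0,0,0,0,12]])

```text
time: 24.15
position: [0.5782, -0.0172, 0.0879]
tool_rot: [0.53, -0.468, 0.468, -0.53]
ft_force: [0.3, -3.5, 3.5]
grip_width: 0.0155
```

```bash
cat > st.py <<'E'
from h import *
ex=np.array([np.cos(.126),np.sin(.126)]);ey=np.array([-ex[1],ex[0]])
o=get_obs();p=o["position"];f=o["ft_force"];camera("wrist");d=mark_of("wrist","stylus_tip")[:1]
print("tip x' %.4f y' %.4f"%(p[:2]@ex+.0008,p[:2]@ey-.0005),"z",p[2].round(4),"F x'y'z",(f[:2]@ex).round(2),(f[:2]@ey).round(2),f[2].round(2),[np.round(q["location"],1) for q in d])
E
python3 st.py
```

```text
tip x' 0.5723 y' -0.0902 z 0.0879 F x'y'z -0.15 -3.53 3.5 [array([321.4, 246.9])]
```

>>> drive_tool(plan=[[-2,-0.1,0.1,0,0,0,12],[-4,-0.1,0.2,0,0,0,12],[-6,-0.1,0.3,0,0,0,12],[-8,-0.1,0.4,0,0,0,12],[-9.4,-0.1,1.8,0,0,0,12],[-10.9,-0.1,3.1,0,0,0,12],[-12.3,-0.1,4.5,0,0,0,12],[-13.8,-0.1,5.9,0,0,0,12],[-15.3,-0.1,7.2,0,0,0,12],[-16.7,-0.1,8.6,0,0,0,12]])

```text
time: 25.25
position: [0.583, 0.0006, 0.0877]
tool_rot: [0.531, -0.469, 0.467, -0.53]
ft_force: [-2.9, -3.1, 5.5]
grip_width: 0.0158
```

```bash
python3 st.py; python3 -c "
from h import *
im=cv2.imread('pics/w12.png')
a=camera('wrist');k=a.max(2)<60
for r in range(190,246,6):
    x=np.where(k[r,290:390])[0]+290
    print(r,x.min() if len(x) else 0,x.max() if len(x) else 0,end='; ')"
```

```text
tip x' 0.5793 y' -0.0732 z 0.0877 F x'y'z -3.24 -2.7 5.53 [array([321.2, 249.5])]
190 363 374; 196 362 374; 202 362 374; 208 358 373; 214 352 367; 220 346 361; 226 340 355; 232 335 349; 238 328 343; 244 323 337;
```

>>> drive_tool(plan=[[-1.3,-0.2,1.7,0,0,0,12],[-2.7,-0.2,3.3,0,0,0,12],[-4.2,-0.2,4.8,0,0,0,12],[-5.7,-0.2,6.2,0,0,0,12],[-7.2,-0.2,7.6,0,0,0,12],[-8.6,-0.2,9,0,0,0,12],[-10.1,-0.2,10.4,0,0,0,12],[-11.6,-0.2,11.7,0,0,0,12],[-13,-0.2,13.1,0,0,0,12],[-14.5,-0.2,14.5,0,0,0,12]])

```text
time: 26.4
position: [0.5975, 0.0167, 0.0881]
tool_rot: [-0.53, 0.468, -0.468, 0.53]
ft_force: [-0.6, -1.2, 1.0]
grip_width: 0.016
```

```bash
python3 st.py; python3 -c "
from h import *
a=camera('wrist');k=a.max(2)<60
for r in range(200,250,5):
    x=np.where(k[r,290:390])[0]+290
    print(r,x.min() if len(x) else 0,x.max() if len(x) else 0,end='; ')"
```

```text
tip x' 0.5957 y' -0.0590 z 0.0881 F x'y'z -0.77 -1.13 0.97 [array([321.3, 247.1])]
200 336 348; 205 336 348; 210 336 348; 215 336 348; 220 336 348; 225 336 348; 230 331 346; 235 327 341; 240 322 336; 245 317 331;
```

>>> drive_tool(plan=[[-1.5,0.1,1.3,0,0,0,12],[-3,0.1,2.7,0,0,0,12],[-4.5,0.1,4,0,0,0,12],[-6,0.1,5.4,0,0,0,12],[-7.5,0.1,6.7,0,0,0,12],[-9,0.1,8,0,0,0,12],[-10.5,0.1,9.4,0,0,0,12],[-12,0.1,10.7,0,0,0,12],[-13.5,0.1,12,0,0,0,12],[-15.2,0.1,13.2,0,0,0,12]])

```text
time: 27.55
position: [0.6086, 0.0333, 0.0881]
tool_rot: [-0.53, 0.468, -0.468, 0.53]
ft_force: [-0.9, -0.6, 1.2]
grip_width: 0.0159
```

```bash
python3 st.py; python3 -c "
from h import *
a=camera('wrist');k=a.max(2)<60
for r in range(200,250,5):
    x=np.where(k[r,290:390])[0]+290
    print(r,x.min() if len(x) else 0,x.max() if len(x) else 0,end='; ')"
```

```text
tip x' 0.6088 y' -0.0439 z 0.0881 F x'y'z -0.99 -0.49 1.23 [array([322.8, 246. ])]
200 0 0; 205 316 328; 210 316 328; 215 316 328; 220 316 328; 225 316 328; 230 316 328; 235 316 328; 240 317 328; 245 317 328;
```

>>> drive_tool(plan=[[-2,0.1,0,0,0,0,12],[-4,0.1,0,0,0,0,12],[-6,0.1,0,0,0,0,12],[-8,0.1,0,0,0,0,12],[-10,0.1,0,0,0,0,12],[-12,0.1,0,0,0,0,12],[-14,0.1,0,0,0,0,12],[-16,0.1,0,0,0,0,12],[-18,0.1,0,0,0,0,12],[-20,0.1,0,0,0,0,12]])

```text
time: 28.7
position: [0.606, 0.0532, 0.0881]
tool_rot: [-0.53, 0.468, -0.468, 0.53]
ft_force: [0.6, -1.3, 1.2]
grip_width: 0.0158
```

```bash
python3 st.py; python3 -c "
from h import *
a=camera('wrist').astype(int);m=(a[...,2]>70)&(a[...,1]<a[...,2]*.45)&(a[...,0]<a[...,2]*.45)
n,l,st,c=cv2.connectedComponentsWithStats(m.astype(np.uint8));print([(s.tolist(),q.round(1).tolist()) for s,q in zip(st[1:],c[1:]) if s[4]>40])
o=get_obs();ex=np.array([np.cos(.126),np.sin(.126)]);ey=np.array([-ex[1],ex[0]])
for s,q in zip(st[1:],c[1:]):
  if s[4]>40: print([(ray('wrist',q,z,o)[:2]@ey).round(4) for z in(.022,.028)])
"
```

```text
tip x' 0.6087 y' -0.0239 z 0.0881 F x'y'z 0.39 -1.4 1.25 [array([324.8, 247.3])]
[([280, 184, 27, 27, 579], [292.9, 197.0]), ([316, 218, 14, 15, 191], [322.4, 225.3]), ([295, 220, 17, 14, 236], [302.9, 226.5]), ([334, 220, 18, 14, 236], [342.3, 226.2]), ([306, 274, 37, 46, 1407], [323.9, 296.1]), ([304, 334, 39, 10, 306], [322.0, 339.4]), ([550, 379, 28, 18, 468], [563.1, 387.6])]
[np.float64(0.0098), np.float64(0.011)]
[np.float64(-0.0095), np.float64(-0.0079)]
[np.float64(-0.0104), np.float64(-0.0087)]
[np.float64(-0.0102), np.float64(-0.0085)]
[np.float64(-0.0618), np.float64(-0.0589)]
[np.float64(-0.0969), np.float64(-0.0932)]
[np.float64(-0.1396), np.float64(-0.1348)]
```

>>> drive_tool(plan=[[-2,0,0,0,0,0,12],[-4,0,0,0,0,0,12],[-6,0,0,0,0,0,12],[-8,0,0,0,0,0,12],[-10,0,0,0,0,0,12],[-12,0,0,0,0,0,12],[-14,0,0,0,0,0,12],[-16,0,0,0,0,0,12],[-17,0,0,0,0,0,12],[-17,0,0,0,0,0,12]])

```text
time: 29.85
position: [0.6038, 0.0703, 0.088]
tool_rot: [-0.53, 0.468, -0.468, 0.53]
ft_force: [0.2, -0.9, 2.5]
grip_width: 0.0158
```

```bash
python3 st.py
```

```text
tip x' 0.6087 y' -0.0067 z 0.088 F x'y'z 0.13 -0.9 2.49 [array([323. , 247.9])]
```

Trace complete: the tip is at the red end, with contact kept throughout. I lift and return to the stand.

>>> drive_tool(plan=[[0,-20,0,0,0,0,12],[0,-60,0,0,0,0,12],[0,-100,0,0,0,0,12],[0,-120,0,0,0,0,12],[0,-120,0,0,0,0,12]])

```text
time: 30.45
position: [0.6058, 0.0703, 0.2111]
tool_rot: [-0.529, 0.466, -0.469, 0.532]
ft_force: [0.0, 0.1, -0.5]
grip_width: 0.0159
```

```bash
python3 - <<'E'
from h import *
go([.4422,-.3034,.206],down(-.353))
E
```

```text
shift [ 350.4    3.8 -209. ] turn [-0.37 27.39 -0.07]
```

>>> drive_tool(plan=[[35,2,-21,0,4,0,12],[78,2,-46,0,8,0,12],[121,2,-72,0,12,0,12],[164,2,-98,0,16,0,12],[207,2,-124,0,20,0,12],[250,2,-149,0,24,0,12],[290,2,-173,0,27.4,0,12],[325,2,-194,0,27.4,0,12],[345,2,-206,0,27.4,0,12],[350,2,-209,0,27.4,0,12]])

```text
time: 31.45
position: [0.4383, -0.3048, 0.2039]
tool_rot: [-0.403, 0.582, -0.58, 0.403]
ft_force: [0.2, -0.1, 0.0]
grip_width: 0.0157
```

>>> drive_tool(plan=[[0,0,0,0,0,0,12],[0,0,0,0,0,0,12],[0,0,0,0,0,0,12]])

```text
time: 31.75
position: [0.4405, -0.3016, 0.2055]
tool_rot: [-0.405, 0.58, -0.579, 0.405]
ft_force: [-0.0, 0.7, -1.0]
grip_width: 0.0154
```

```bash
python3 - <<'E'
from h import *
go([.4422,-.3034,.110],down(-.353));go([.4422,-.3034,.083],down(-.353));print(get_obs()["position"])
E
```

```text
shift [ 1.2 95.5  2.4] turn [ 0.07  0.1  -0.07]
shift [  1.2 122.5   2.4] turn [ 0.07  0.1  -0.07]
[ 0.44046354 -0.30161938  0.20550215]
```

>>> drive_tool(plan=[[1.2,10,2.4,0,0,0,12],[1.2,35,2.4,0,0,0,12],[1.2,60,2.4,0,0,0,12],[1.2,85,2.4,0,0,0,12],[1.2,105,2.4,0,0,0,12],[1.2,115,2.4,0,0,0,12],[1.2,120,2.4,0,0,0,12],[1.2,122,2.4,0,0,0,12],[1.2,122.5,2.4,0,0,0,12],[1.2,122.5,2.4,0,0,0,12]])

```text
time: 32.75
position: [0.4425, -0.3058, 0.0842]
tool_rot: [0.404, -0.579, 0.581, -0.405]
ft_force: [-0.4, 1.0, -0.5]
grip_width: 0.0161
```

>>> drive_tool(plan=[[-1,1,0,0,0,0,12],[-1.5,2,0,0,0,0,12],[-1.5,2.5,0,0,0,0,12],[-1.5,2.5,0,0,0,0,12]])

```text
time: 33.15
position: [0.4428, -0.3042, 0.0816]
tool_rot: [0.404, -0.58, 0.58, -0.404]
ft_force: [-1.6, 0.6, 5.0]
grip_width: 0.0158
```

Collar seated at 5 N. I open and retreat.

>>> drive_tool(plan=[[0,-0.4,0,0,0,0,12],[0,-0.5,0,0,0,0,22],[0,-0.5,0,0,0,0,45],[0,-0.5,0,0,0,0,60],[0,-0.5,0,0,0,0,60],[0,-30,0,0,0,0,60],[0,-70,0,0,0,0,60],[0,-110,0,0,0,0,60],[0,-135,0,0,0,0,60],[0,-135,0,0,0,0,60]])

```text
time: 34.15
position: [0.4446, -0.306, 0.22]
tool_rot: [0.404, -0.577, 0.583, -0.405]
ft_force: [0.4, -1.1, -0.8]
grip_width: 0.0596
```

>>> drive_tool(plan=[[20,0,0,0,0,0,60],[40,0,0,0,0,0,60],[40,0,0,0,0,0,60],[40,0,0,0,0,0,60]])

```text
time: 34.55
position: [0.4281, -0.3407, 0.2148]
tool_rot: [-0.404, 0.581, -0.579, 0.404]
ft_force: [-0.6, 0.1, 0.6]
grip_width: 0.0601
```

```bash
python3 - <<'E'
from h import *
o=get_obs();print(o["time"],o["position"],o["ft_force"].round(2))
im=camera("wrist");a=im.astype(int);m=(a[...,2]>70)&(a[...,1]<a[...,2]*.45)&(a[...,0]<a[...,2]*.45)
n,l,st,c=cv2.connectedComponentsWithStats(m.astype(np.uint8));print([(s.tolist(),q.round(1).tolist()) for s,q in zip(st[1:],c[1:]) if s[4]>100])
print("expected handle top/collar px",proj("wrist",[.4421,-.3037,.135],o),proj("wrist",[.4421,-.3037,.079],o))
b=camera("scene");asc(b,160,192,225,260)
asc(b,286,304,282,312)
for c in("top","scene"):
    d=camera(c);print(c,[(t,[(np.round(q["location"]).tolist(),round(q["conf"],2)) for q in mark_of(c,t)][:2]) for t in("stylus","stylus_tip","clamp_knob","plaque","brush","jar_yellow","jar_green","teal_pot","water_cup")])
cv2.imwrite("pics/w13.png",im)
E
```

```text
34.55 [ 0.42812539 -0.34072777  0.21479692] [-0.65  0.06  0.58]
[([315, 167, 22, 31, 626], [325.8, 182.3])]
expected handle top/collar px [323.42232199 183.78445003] [323.63256888 172.60979709]
160 ggggggggggggggggggggggggggggggggggg
161 ggggggggggggggggggggggggggggggggggg
162 ggggggggggggggggggggggggggggggggggg
163 gggggggggggggwwwwwggggggggggggggggg
164 ggggggggggggwRRRRRggggggggggggggggg
165 ggggggggggggRRRRRRwgggggggggggggggg
166 ggggggggggggRRRRRRRgggggggggggggggg
167 ggggggggggggwRRRRRRgggggggggggggggg
168 ggggggggggggwRRRRRRgggggggggggggggg
169 ggggggggggggwRRRRRRwggggggggggggggg
170 wgggggggggggwRRRRRRwggggggggggggggg
171 wwwgggggggggwwRRRRRwggggggggggggggg
172 wwwwggggggggwwRRRRRwggggggggggggggg
173 wwwwwgggggggwwRRRRRRggggggggggggggg
174 wwwwwwggggggwwRRRRRRggggggggggggggg
175 wwwwwwwggggggwRRRRRRggggggggggggggg
176 wwwwwwwwwggggwRRRRRRggggggggggggggg
177 wwwwwwwwwwgggwRRRRRRggggggggggggggg
178 wwwwwwwwwwwggwRRRRRRwwwwwwwgggggggg
179 wwwwwwwwwwwwgwRRRRRRwwwwwwwgggggggg
180 wwwwwwwwwwwwwwRRRRRRwwwwwwwwggggggg
181 wwwwwwwwwwwwgwRRRRRRwggwwwwwggggggg
182 wwwwwwwwwwwgggwRRRRRwg
[... 1091 characters left out ...]
 188.0], 0.46)]), ('plaque', [([312.0, 188.0], 0.82), ([220.0, 337.0], 0.58)]), ('brush', [([226.0, 232.0], 0.46)]), ('jar_yellow', [([220.0, 156.0], 0.54), ([326.0, 192.0], 0.53)]), ('jar_green', [([427.0, 154.0], 0.62)]), ('teal_pot', [([310.0, 190.0], 0.34)]), ('water_cup', [([468.0, 165.0], 0.8)])]
scene [('stylus', []), ('stylus_tip', []), ('clamp_knob', [([294.0, 295.0], 0.89)]), ('plaque', [([278.0, 294.0], 0.76), ([497.0, 271.0], 0.63)]), ('brush', []), ('jar_yellow', [([267.0, 296.0], 0.73), ([332.0, 407.0], 0.6)]), ('jar_green', [([158.0, 242.0], 0.81), ([284.0, 304.0], 0.19)]), ('teal_pot', [([396.0, 432.0], 0.97)]), ('water_cup', [([148.0, 217.0], 0.71), ([268.0, 276.0], 0.63)])]
```

Stylus pixels match the original seated view (handle rows 164–184, collar row about 185), and the knob is at scene row 297, matching the 297.3 predicted for shut. I hand in.

```bash
python3 -c "
from rig import *
print(hand_in())"
```

```text
the job is handed in; nothing more can be done
None
```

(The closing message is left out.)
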